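# Make up a take-home soap kit: nest the measuring cups, push out the tablets

## Robot

A 6-joint arm with a two-finger parallel gripper is mounted at the origin on the work surface. World frame = base frame: x ahead of the robot, y to its left, z up, the work surface at z = 0. Lengths are in m, angles in degrees, forces in N, time in s.
With the tool pointing down it reaches from about 0.35 to 0.875 m from the base axis. Payload 4.2 kg.
Tool frame: the origin (TCP) lies at the very end of the fingers, on their centre line; the grasp point (between the pads) lies r.pinch_z behind it (r.pinch_z is the distance from the TCP to the grasp point, in m); y points along the fingers, z is the direction in which the jaws open and shut, and the axes are right-handed (so a half turn about y gives the same grasp; the last joint's range is limited). The gripper opens to 87 mm and grips with 3 to 60 N. Pads are 19 mm wide; open, the fingers measure 117 mm over their backs; the gripper's body (75 mm by 190 mm) begins 51 mm behind the grasp point.
Start: joints at [14.817, 22.042, 0.453, 0, -68.411, -14.817], TCP at [0.625, 0, 0.223] pointing down, gripper open.
Joint ranges: [-179.83, 179.83], [-69.29, 118.12], [-61.27, 80.66], [-181.25, 117.63], [-171.15, -9.14], [-177.46, 177.46]. Speed limits (degrees/s): [159.86, 159.86, 180, 180, 180, 180].

## Interface

Orientations are given as a 3x3 rotation matrix whose columns are the frame's x, y, z axes.
In Python, from station import sense, capture, camera_params, r gives the robot as it stands.
- The arm moves only by the tool move_arm, never from a script. Its argument "increments" is text: rows parted by semicolons, each of 7 numbers parted by spaces: the closure, from -1 (fully open) to 1 (shut), so that 0 is half open, then the shift along the tool's x, y, z in m, then the turn, a rotation vector about the tool's x, y, z in rad. In form: hand x y z wx wy wz; .... A call has 1 to 8 rows; each row is the pose to reach, as a shift and turn from the pose commanded when the call began, along the tool's axes at that moment; what a row does not reach only later rows make up. A row lasts 1/10 s, in which the tool goes at most 50 mm and 8.59 degrees, less where a joint would pass 70% of its speed; a pose out of reach is approached as far as the arm can. A call with a gripper value outside its range is refused whole. The fingers move at their own pace and stop on an object; the grip force is fixed at half the most. Time passes only in rows, so rows that repeat a pose let the fingers close. It gives the time, the measured TCP pose, the force and the opening at its end, in the units of the state.
- sense(): the state, without advancing time (a new reading comes with each control period).
- capture(name): name is "scene" or "side" or "wrist"; returns (picture, depth): 384x512x3 uint8, red, green, blue; 384x512 float32, m along the optical axis (not along the pixel's ray), 0 where there is no reading.
- camera_params(name): a dict with "fx", "fy", "cx", "cy" (pixels), "xyz" and "orientation" of the camera in the world. Camera axes: x right, y down, z forward; pixel columns grow to the right and rows downward; lengths in m; the calibration is good to about 2 mm. A picture is of the moment at which its call begins: read the wrist's pose just before it. camera_params takes no time and is no camera call; for the wrist camera it gives the pose at the moment of the call.
- r.finish_job(): hands the job in, once; it reports no verdict.
The state is a dict: "time_s": time; "joints": joint angles; "joint_velocities": joint speeds; "effort": joint torques, N m; "tcp_pos": TCP position; "ee_rot": TCP orientation; "wrist_force": force on the tool from outside, world axes, zero at the start; "moment": the same for the moment, N m; "gripper_width": opening from 0.0 (shut) to 1.0 (fully open).
Only numpy, scipy, OpenCV 4.12 (cv2) and the standard library are available. Lean on these libraries where they do the work, as an engineer would, in place of code of your own. Each camera call takes 0.05 s, during which the arm holds its last target.

## Task

Make up the take-home kit on the blue tray: nest all the loose steel measuring cups in size order, each sitting right down, inside the big one that already stands on the tray. Once the nest is complete, put all the soap tablets from the white mould into the smallest, innermost cup; push them out of their pockets with the red spring push-rods, never handling a tablet with the fingers while it is still in its pocket. Leave the bottles and other things on the table standing where they are.

Things in the scene. Friction and masses are not known exactly. Their poses are not given: they have to be found in the camera images.
- tray: Fixed blue plastic kit tray, 230 x 180 mm, rim 16 mm high, walls and floor 4 mm. Origin at the centre of its underside; its long side runs along its x axis; z up. Nested on it, each cup stands on the floor of the next larger present, its foot 4 mm higher, with about 4 mm radial play; handles pass clear (2 mm or more) over the larger rims, whichever way they point.
- cup_a: The largest steel measuring cup: 112 mm across the rim, 106 across the foot, 42 high, wall 2.5, floor 4 mm; 60 to 200 g. Origin at the centre of its underside, z up. Handle: level strap 14 mm wide, 5 mm thick, top flush with the rim, along the cup's -x to 138 mm from its axis; grip it across about 101 mm out, 39.5 mm above the underside. Starts on the tray.
- cup_b: The second largest steel measuring cup: 97 mm across the rim, 91 across the foot, 45 high, wall 2.5, floor 4 mm; 60 to 200 g. Origin at the centre of its underside, z up. Handle: level strap 14 mm wide, 5 mm thick, top flush with the rim, along the cup's -x to 130.5 mm from its axis; grip it across about 93.5 mm out, 42.5 mm above the underside. Starts on the table, upright; may be absent.
- cup_c: The third steel measuring cup: 82 mm across the rim, 76 across the foot, 48 high, wall 2.5, floor 4 mm; 60 to 200 g. Origin at the centre of its underside, z up. Handle: level strap 14 mm wide, 5 mm thick, top flush with the rim, along the cup's -x to 123 mm from its axis; grip it across about 86 mm out, 45.5 mm above the underside. Starts on the table, upright; may be absent.
- cup_d: The smallest steel measuring cup: 67 mm across the rim, 61 across the foot, 51 high, wall 2.5, floor 4 mm; 60 to 200 g. Origin at the centre of its underside, z up. Handle: level strap 14 mm wide, 5 mm thick, top flush with the rim, along the cup's -x to 115.5 mm from its axis; grip it across about 78.5 mm out, 48.5 mm above the underside. Starts on the table, upright.
- mould: Fixed white push-out mould: bed 109 x 226 mm, top 24 mm above the table, with 4 pockets open at top and front, 27 mm wide, at y = -75, -25, 25, 75 mm. Origin at table level under the middle of the pocket fronts; +x towards the red buttons. Pockets: x = 0 to 32, walls to x = 49, 48 mm high. In front (x 0 to -57) the bed is a level apron, 5 mm edge strip; pushed-out tablets rest there, x = -25.
- eject_1 (a joint): Travel of the spring push-rod of pocket 1 (at mould y = -75 mm): 0 sprung back, 0.042 m pushed fully home. Takes 2 N to start and about 6 N fully in, more when pushed fast; springs back by itself when let go. Its plate shoves the tablet towards the mould's -x.
- eject_1_button (a point): Centre of the outer face of push-rod 1's red button, a disc 28 mm across, its axis 32 mm above the table, 108 mm behind the pocket fronts at rest; push it along the mould's -x by 42 mm.
- eject_2 (a joint): Travel of the spring push-rod of pocket 2 (at mould y = -25 mm): 0 sprung back, 0.042 m pushed fully home. Takes 2 N to start and about 6 N fully in, more when pushed fast; springs back by itself when let go. Its plate shoves the tablet towards the mould's -x.
- eject_2_button (a point): Centre of the outer face of push-rod 2's red button, a disc 28 mm across, its axis 32 mm above the table, 108 mm behind the pocket fronts at rest; push it along the mould's -x by 42 mm.
- eject_3 (a joint): Travel of the spring push-rod of pocket 3 (at mould y = 25 mm): 0 sprung back, 0.042 m pushed fully home. Takes 2 N to start and about 6 N fully in, more when pushed fast; springs back by itself when let go. Its plate shoves the tablet towards the mould's -x.
- eject_3_button (a point): Centre of the outer face of push-rod 3's red button, a disc 28 mm across, its axis 32 mm above the table, 108 mm behind the pocket fronts at rest; push it along the mould's -x by 42 mm.
- eject_4 (a joint): Travel of the spring push-rod of pocket 4 (at mould y = 75 mm): 0 sprung back, 0.042 m pushed fully home. Takes 2 N to start and about 6 N fully in, more when pushed fast; springs back by itself when let go. Its plate shoves the tablet towards the mould's -x.
- eject_4_button (a point): Centre of the outer face of push-rod 4's red button, a disc 28 mm across, its axis 32 mm above the table, 108 mm behind the pocket fronts at rest; push it along the mould's -x by 42 mm.
- tab_1: Pink soap tablet, 30 mm long (x) x 24 mm wide (y) x 14 mm high (z), 20 g. Origin at the centre of its underside. Starts in pocket 1, lying along it; may be absent.
- tab_2: Yellow soap tablet, 30 mm long (x) x 24 mm wide (y) x 14 mm high (z), 20 g. Origin at the centre of its underside. Starts in pocket 2, lying along it; may be absent.
- tab_3: Green soap tablet, 30 mm long (x) x 24 mm wide (y) x 14 mm high (z), 20 g. Origin at the centre of its underside. Starts in pocket 3, lying along it; may be absent.
- tab_4: Lavender soap tablet, 30 mm long (x) x 24 mm wide (y) x 14 mm high (z), 20 g. Origin at the centre of its underside. Starts in pocket 4, lying along it; may be absent.
- bottle_1: Dropper bottle, 38 mm across, 125 mm tall, black tip; a loose bystander, not part of the job. Origin at its underside.
- bottle_2: Dropper bottle, 38 mm across, 125 mm tall, white tip; a loose bystander, not part of the job. Origin at its underside.
- bottle_3: Dropper bottle, 38 mm across, 125 mm tall, black tip; a loose bystander, not part of the job. Origin at its underside.
- tub: Low white tub with a foil lid, 63 mm across, 32 mm high; a loose bystander, not part of the job. Origin at its underside.
- jug: Steel jug, 100 mm across, 125 mm tall, with a round handle out to 94 mm along its +x; a loose bystander, not part of the job. Origin at its underside.
- spatula: Spatula lying flat, 270 mm long along its x; a loose bystander, not part of the job. Origin at its underside.
There are look-alikes about, which are no part of the job. Leave any turquoise look-alike of the tab_2 alone.

How it is judged:
By the outcome, as a careful person would: the job done as asked, in the order asked, and still so for the second after the job is handed in, with the robot touching nothing.
Of cup_b, cup_c only 1 to 2 are there at a start; the rules pass over those that are not, and their reading is None.
Of tab_1, tab_2, tab_3, tab_4 only 3 to 4 are there at a start; the rules pass over those that are not, and their reading is None.
At some moment in a run one of cup_b, cup_c, cup_d may be knocked a few centimetres aside while the robot is not near it.
It also fails if it takes over 210 s, if anything falls off the work surface, if the arm or the gripper's body presses on something with over 40 N, if the wrist force passes 120 N, or if a joint passes its speed limit or range.

## Working session

There is one attempt and no reset: what is moved stays moved. The work goes in short steps, Python scripts to look and compute and a tool call to move; the robot and the scene stay as the last step left them, time stands still between calls to the robot, and variables do not carry over. Pictures are saved under pics/ and viewed, and the job is handed in when it is done.

Besides the shell and the picture viewer there is one more tool, called after "Request:" in YAML: its name, and indented under it one key for each argument. move_arm: Moves the arm, as the interface text tells. Its arguments: {"type":"object","properties":{"increments":{"type":"string"}},"required":["increments"]}

```bash
ls; mkdir -p pics; python3 - <<'E'
from station import sense,capture,camera_params,r
import cv2,numpy as np
s=sense();print(s, r.pinch_z)
for n in("scene","side","wrist"):
    p=camera_params(n);print(n,p)
    im,d=capture(n);cv2.imwrite(f"pics/{n}0.png",im[:,:,::-1]);np.save(f"/tmp/{n}0.npy",d)
E
```

```text
pics
{'time_s': 0.0, 'joints': array([ 1.48175835e+01,  2.20891097e+01,  3.80260512e-01, -2.93534499e-02,
       -6.84114136e+01, -1.48168687e+01]), 'joint_velocities': array([ 0.02427071, -0.05987894,  0.03133181, -0.05041222,  0.10866857,
       -0.06395682]), 'effort': array([ 5.69075401e-04, -3.90661991e+01,  1.87403029e+01,  4.22001421e+00,
        1.09914420e-02, -1.81494070e-04]), 'tcp_pos': array([6.24396321e-01, 3.17142788e-05, 2.21479348e-01]), 'ee_rot': array([[ 1.76442902e-04, -2.15096569e-03, -9.99997671e-01],
       [ 9.99999981e-01, -7.62536934e-05,  1.76607329e-04],
       [-7.66333921e-05, -9.99997684e-01,  2.15095219e-03]]), 'wrist_force': array([ 0.6714119 ,  0.6041845 , -0.07969961]), 'moment': array([0.0270354 , 0.02809059, 0.04191532]), 'gripper_width': 0.9973055726023644} 0.0187
scene {'fx': 418.6754607852701, 'fy': 418.6754607852701, 'cx': 251.18693067362133, 'cy': 193.8064898009364, 'xyz': array([ 1.33370281, -0.55751812,  1.00632015]), 'orientation': array([[ 0.54455775,  0.60480925, -0.58108745],
       [ 0.83865843, -0.38403395,  0.38622528],
       [ 0.01043531, -0.69765586, -0.71635704]])}
side {'fx': 390.14978187873425, 'fy': 390.14978187873425, 'cx': 249.4788359742349, 'cy': 191.65494689323168, 'xyz': array([0.21149473, 0.57349667, 0.77015354]), 'orientation': array([[-0.88327686, -0.33875121,  0.32414443],
       [-0.46853931,  0.61251635, -0.63662755],
       [ 0.01711459, -0.71419279, -0.69973978]])}
wrist {'fx': 336.4818174104134, 'fy': 336.4818174104134, 'cx': 260.2666845392026, 'cy': 195.54373797526515, 'xyz': array([ 0.62438467, -0.07465537,  0.38475493]), 'orientation': array([[-9.99999364e-01,  3.13757039e-04, -1.08363954e-03],
       [ 3.38050414e-06,  9.61376304e-01,  2.75237356e-01],
       [ 1.12814303e-03,  2.75237177e-01, -9.61375693e-01]])}
```

View pics/scene0.png

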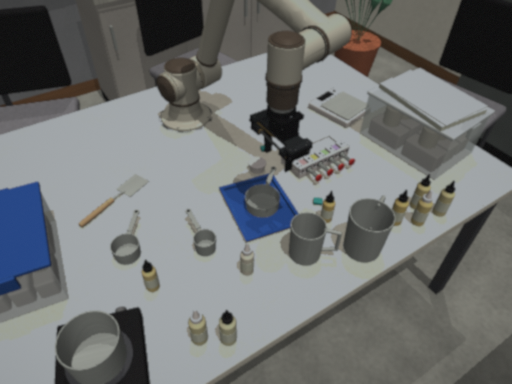

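View pics/side0.png

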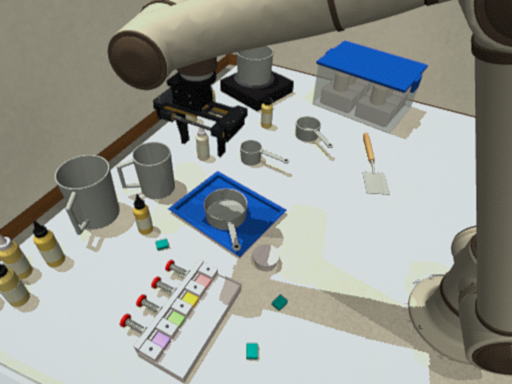

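View pics/wrist0.png

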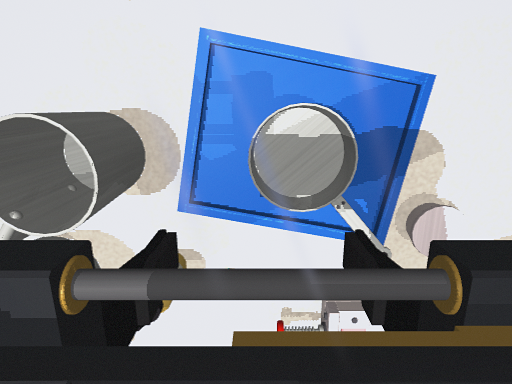

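The scene view shows cup_a on the blue tray (262,200), two loose cups at (126,248) and (205,242), and the mould at (320,158) with 4 tablets (pink, yellow, green, lavender; best seen in the side view). There are turquoise look-alikes at (318,201) and, in the side view, at (162,244), (279,302) and (252,351).

```bash
cat > h.py <<'E'
import numpy as np,cv2
from station import sense,capture,camera_params,r
def ray(p,uv):
    uv=np.atleast_2d(uv).astype(float)
    d=np.c_[(uv[:,0]-p['cx'])/p['fx'],(uv[:,1]-p['cy'])/p['fy'],np.ones(len(uv))]
    return d@p['orientation'].T
def plane(p,uv,z):
    d=ray(p,uv); t=(z-p['xyz'][2])/d[:,2]
    return p['xyz']+d*t[:,None]
def cloud(p,d):
    v,u=np.mgrid[:d.shape[0],:d.shape[1]]
    D=ray(p,np.c_[u.ravel(),v.ravel()])
    P=p['xyz']+D*d.reshape(-1,1)
    P[d.ravel()<=0]=np.nan
    return P.reshape(*d.shape,3)
def circ(xy):
    A=np.c_[2*xy,np.ones(len(xy))];b=(xy**2).sum(1)
    s=np.linalg.lstsq(A,b,rcond=None)[0]
    return s[:2],np.sqrt(s[2]+s[:2]@s[:2])
E
python3 - <<'E'
from h import *
for n in("scene","side"):
    p=camera_params(n);d=np.load(f"/tmp/{n}0.npy");im=cv2.imread(f"pics/{n}0.png")
    P=cloud(p,d);np.save(f"/tmp/{n}P.npy",P)
    # top map: x 0..1.1 -> rows, y -0.6..0.6
    W=np.zeros((600,800,3),np.uint8)
    ok=np.isfinite(P[...,2])&(P[...,2]>-.02)&(P[...,2]<.2)
    Q=P[ok];c=im[ok];o=np.argsort(Q[:,2]);Q=Q[o];c=c[o]
    u=((0.7-Q[:,1])*600).astype(int);v=((1.0-Q[:,0])*600).astype(int)
    m=(u>=0)&(u<800)&(v>=0)&(v<600)
    W[v[m],u[m]]=c[m]
    W=cv2.dilate(W,np.ones((3,3)))
    for k in range(-6,7):cv2.putText(W,f"{k/10}",(int((.7-k/10)*600),10),0,.3,(0,255,0))
    for k in range(0,10):cv2.putText(W,f"{k/10}",(0,int((1-k/10)*600)),0,.3,(0,255,0))
    cv2.imwrite(f"pics/top_{n}.png",W)
    print(n,np.nanmedian(P[250:330,150:300,2]))
E
```

```text
scene 0.00158910959368197
side 0.002220026837884803
```

View pics/top_scene.png

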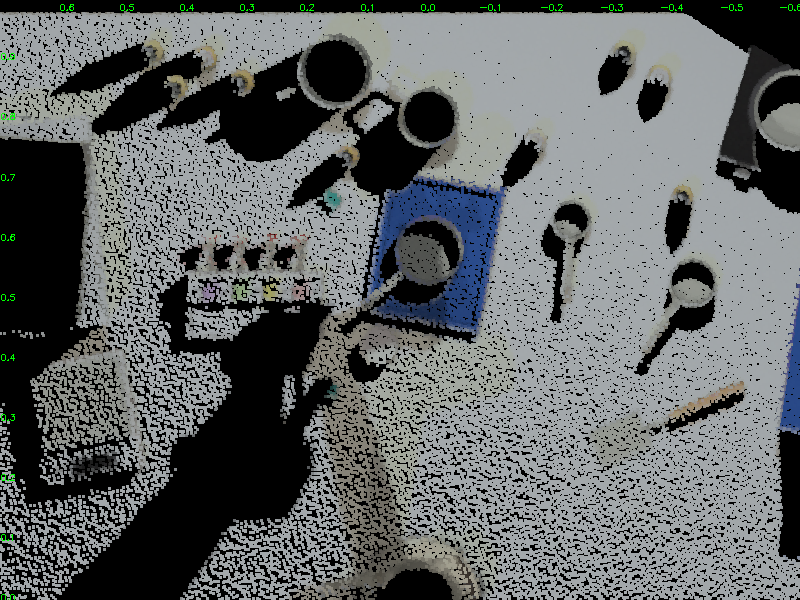

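View pics/top_side.png

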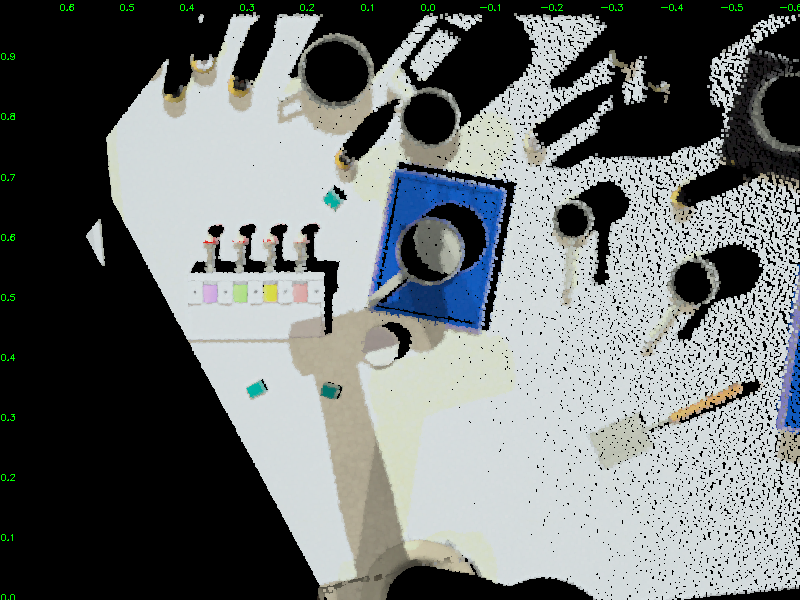

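The top maps show the following:
- A cup of about 67 mm at (0.63,-0.25), which is cup_d.
- A cup of about 83 mm at (0.53,-0.45), which is cup_c. cup_b is absent.
- The mould near x 0.49, y 0.29, with all four tablets.

Next I'll measure these precisely.

```bash
cat > meas.py <<'E'
from h import *
def cup(P,c0,H,R,L,z0=0.,verbose=True):
    """rim-height cloud points -> circle centre and handle angle"""
    Q=P.reshape(-1,3);Q=Q[np.isfinite(Q[:,2])]
    d=Q[:,:2]-c0;rr=np.hypot(*d.T)
    m=(abs(Q[:,2]-z0-H)<.005)&(rr<.17)
    Q=Q[m]
    c=np.array(c0,float)
    for it in range(15):
        rr=np.hypot(*(Q[:,:2]-c).T)
        s=(abs(rr-R+.001)<(.02 if it<5 else .006))
        if s.sum()<6: return None
        f=lambda x:np.hypot(*(Q[s][:,:2]-x).T)-(R-.00125)
        from scipy.optimize import least_squares
        c=least_squares(f,c,loss='soft_l1',f_scale=.002).x
    rr=np.hypot(*(Q[:,:2]-c).T)
    hm=(rr>R+.012)&(rr<L+.004)
    a=np.nan
    if hm.sum()>5:
        v=Q[hm][:,:2]-c; a=np.degrees(np.arctan2(*np.median(v/np.hypot(*v.T)[:,None],0)[::-1]))
    if verbose: print(f"c={c.round(4)} n={s.sum()} res={np.std(f(c))*1e3:.1f}mm handle={a:.1f} nh={hm.sum()} z={np.median(Q[s][:,2]):.4f}")
    return c,a
E
python3 - <<'E'
from meas import *
for n in("scene","side"):
    P=np.load(f"/tmp/{n}P.npy");print(n)
    for nm,c0,H,R,L,z0 in(("a",(.587,-.017),.042,.056,.138,.004),("c",(.53,-.45),.048,.041,.123,0),("d",(.63,-.255),.051,.0335,.1155,0)):
        print(nm,end=' ');cup(P,c0,H,R,L,z0)
    im=cv2.imread(f"pics/{n}0.png");hsv=cv2.cvtColor(im,cv2.COLOR_BGR2HSV)
    p=camera_params(n)
    # tablets & buttons by components
    h,s,v=cv2.split(hsv)
    for nm,mk in(("red",((h<6)|(h>174))&(s>150)),("yellow",(h>24)&(h<34)&(s>90)),("green",(h>35)&(h<60)&(s>60)),("lav",(h>130)&(h<160)&(s>30)),("pink",((h<8)|(h>172))&(s>40)&(s<120)),("turq",(h>80)&(h<95)&(s>100))):
        k,l,st,ce=cv2.connectedComponentsWithStats(mk.astype(np.uint8))
        for i in range(1,k):
            if st[i,4]>12:
                q=P[l==i];q=q[np.isfinite(q[:,2])]
                if len(q)<5: continue
                m=np.median(q,0)
                if .3<m[0]<.75 and .1<m[1]<.5: print(nm,ce[i].round(0),st[i,4],m.round(4), q.min(0).round(3),q.max(0).round(3))
    # blue tray
    mk=((h>100)&(h<130)&(s>120));q=P[mk];q=q[np.isfinite(q[:,2])];q=q[(q[:,2]>.010)&(q[:,2]<.022)&(q[:,1]>-.3)]
    rc=cv2.minAreaRect((q[:,:2]*1000).astype(np.float32));print("tray",rc)
    # wall/bed of mould
    q=P.reshape(-1,3);q=q[np.isfinite(q[:,2])];q=q[(q[:,0]>.4)&(q[:,0]<.58)&(q[:,1]>.15)&(q[:,1]<.42)]
    for lo,hi in((.044,.052),(.020,.028)):
        w=q[(q[:,2]>lo)&(q[:,2]<hi)]
        if len(w)>10:print("mould",lo,len(w),cv2.minAreaRect((w[:,:2]*1000).astype(np.float32)))
E
```

```text
scene
a c=[ 0.5836 -0.0157] n=156 res=1.6mm handle=130.9 nh=64 z=0.0452
c c=[ 0.5303 -0.4545] n=138 res=1.5mm handle=142.5 nh=93 z=0.0473
d c=[ 0.6339 -0.2524] n=108 res=1.8mm handle=176.4 nh=93 z=0.0511
red [318. 177.] 13 [0.6054 0.1958 0.0393] [0.602 0.191 0.034] [0.607 0.205 0.047]
lav [335. 147.] 21 [0.5101 0.3529 0.0386] [0.498 0.336 0.036] [0.526 0.361 0.047]
pink [352. 161.] 20 [0.6036 0.3508 0.035 ] [0.561 0.339 0.002] [0.607 0.393 0.05 ]
pink [341. 166.] 19 [0.602  0.3023 0.0361] [0.567 0.285 0.002] [0.608 0.349 0.051]
pink [329. 171.] 19 [0.6024 0.2488 0.0351] [ 0.562  0.236 -0.   ] [0.608 0.297 0.052]
pink [318. 177.] 22 [0.6014 0.2026 0.0346] [ 0.568  0.186 -0.   ] [0.607 0.218 0.049]
turq [263. 148.] 15 [0.3536 0.1408 0.015 ] [ 0.346 -0.01   0.009] [0.577 0.152 0.241]
turq [317. 201.] 42 [0.6718 0.1431 0.015 ] [0.658 0.13  0.004] [0.684 0.156 0.02 ]
tray ((585.2078857421875, -27.11573028564453), (192.9710693359375, 248.8430938720703), 78.97193908691406)
mould 0.044 365 ((535.0403442382812, 275.054443359375), (225.6352996826172, 79.71954345703125), 88.60814666748047)
moul
[... 965 characters left out ...]
[0.53  0.213 0.042]
pink [140. 297.] 13 [0.6019 0.2925 0.0433] [ 0.596  0.287 -0.   ] [0.628 0.311 0.047]
turq [162. 244.] 100 [0.6635 0.1486 0.0141] [0.65  0.131 0.007] [0.681 0.164 0.019]
turq [279. 302.] 132 [0.3468 0.1547 0.0144] [0.334 0.137 0.007] [0.36  0.168 0.017]
turq [252. 350.] 174 [0.3493 0.2756 0.0142] [0.335 0.259 0.007] [0.365 0.29  0.017]
tray ((582.1256713867188, -25.6646728515625), (196.3973388671875, 245.4456787109375), 79.50558471679688)
mould 0.044 1351 ((521.4412231445312, 274.1165771484375), (52.46172332763672, 226.7283477783203), 0.4662364423274994)
mould 0.02 3103 ((501.2916259765625, 273.53057861328125), (132.53688049316406, 227.69203186035156), 0.3094172477722168)
```

Request:
move_arm:
  increments: "-0.3 -0.05 0.01 0.02 0 -0.12 0;-0.3 -0.1 0.02 0.04 0 -0.24 0;-0.3 -0.15 0.03 0.06 0 -0.36 0;-0.3 -0.2 0.04 0.08 0 -0.48 0;-0.3 -0.25 0.05 0.1 0 -0.6 0;-0.3 -0.3 0.05 0.12 0 -0.72 0;-0.3 -0.35 0.05 0.14 0 -0.84 0;-0.3 -0.402 0.05 0.163 0 -0.908 0"

```text
time_s: 0.95
tcp_pos: [0.4758, -0.3685, 0.1724]
ee_rot: [[-0.791, -0.001, -0.612], [0.612, 0.0, -0.791], [0.001, -1.0, 0.0]]
wrist_force: [0.6, 0.4, 0.0]
gripper_width: 0.653
```

```bash
cat >> h.py <<'E'
def togo(pos,yaw=None):
    """print shift in tool axes (tool down) and turn to bring tool z to world angle yaw"""
    s=sense();R=s['ee_rot'];d=R.T@(np.array(pos)-s['tcp_pos'])
    cur=np.degrees(np.arctan2(R[1,2],R[0,2]))
    w=np.zeros(3)
    if yaw is not None:
        from scipy.spatial.transform import Rotation as Ro
        c,q=np.cos(np.radians(yaw)),np.sin(np.radians(yaw))
        T=np.array([[q,0,c],[-c,0,q],[0,-1,0.]])
        w=Ro.from_matrix(R.T@T).as_rotvec()
    print("tcp",s['tcp_pos'].round(4),"yaw %.1f"%cur,"t",round(s['time_s'],2),"w",round(s['gripper_width'],3),"F",s['wrist_force'].round(1),"j",s['joints'].round(0))
    print("togo",d.round(4),"rot",w.round(3))
E
cat > look.py <<'E'
import sys
from meas import *
CUPS={"a":((.582,-.016),.042,.056,.138,.004),"c":((.5293,-.4548),.048,.041,.123,0),"d":((.6327,-.2528),.051,.0335,.1155,0)}
def look(tag,cams=("scene","side","wrist"),cups="cd",c0={},z0={}):
    for n in cams:
        p=camera_params(n);im,d=capture(n)
        cv2.imwrite(f"pics/{n}_{tag}.png",im[:,:,::-1]);P=cloud(p,d);np.save(f"/tmp/{n}_{tag}P.npy",P)
        for k in cups:
            v=list(CUPS[k]);v[0]=c0.get(k,v[0]);v[4]=z0.get(k,v[4])
            print(n,k,end=' ')
            if cup(P,*v) is None: print('none')
E
python3 - <<'E'
from look import *
look("1",cups="cd")
togo((.4613,-.4021,.1),232.2)
E
```

```text
scene c c=[ 0.5305 -0.4543] n=130 res=1.7mm handle=142.1 nh=95 z=0.0475
scene d c=[ 0.6339 -0.2525] n=107 res=1.7mm handle=176.1 nh=93 z=0.0509
side c c=[ 0.5287 -0.4553] n=107 res=1.8mm handle=142.4 nh=83 z=0.0475
side d c=[ 0.6319 -0.2532] n=105 res=1.7mm handle=175.3 nh=100 z=0.0504
wrist c c=[ 0.5277 -0.4546] n=1554 res=1.5mm handle=142.9 nh=1353 z=0.0486
wrist d c=[ 0.6307 -0.2537] n=1187 res=1.5mm handle=176.6 nh=1391 z=0.0512
tcp [ 0.475  -0.3694  0.1721] yaw -128.3 t 1.1 w 0.65 F [ 0.2 -0.8  0.1] j [-22.  22.  -7.  -0. -61.  74.]
togo [-0.0096  0.0721  0.0342] rot [-0.    -0.008  0.001]
```

View pics/wrist_1.png

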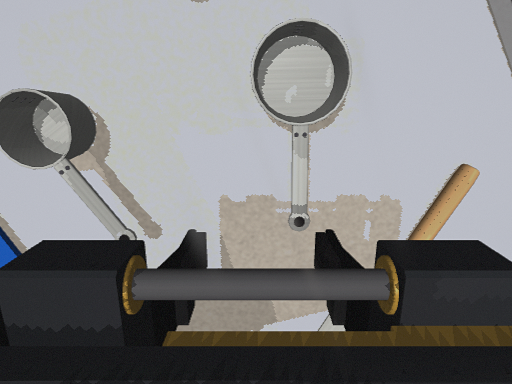

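Request:
move_arm:
  increments: "-0.3 -0.01 0.02 0.034 0 -0.008 0;-0.3 -0.01 0.06 0.034 0 -0.008 0;-0.3 -0.01 0.1 0.034 0 -0.008 0;-0.3 -0.01 0.125 0.034 0 -0.008 0;-0.3 -0.01 0.14 0.034 0 -0.008 0;-0.3 -0.01 0.143 0.034 0 -0.008 0;-0.3 -0.01 0.143 0.034 0 -0.008 0"

```text
time_s: 1.8
tcp_pos: [0.4644, -0.3992, 0.0296]
ee_rot: [[-0.794, -0.001, -0.608], [0.608, 0.0, -0.794], [0.001, -1.0, 0.0]]
wrist_force: [0.2, -0.2, -0.2]
gripper_width: 0.653
```

```bash
python3 - <<'E'
from look import *
look("2",cams=("wrist",),cups="c")
togo((.4608,-.4023,.027),232.5)
E
```

```text
wrist c c=[ 0.528  -0.4549] n=4919 res=1.5mm handle=142.8 nh=3506 z=0.0484
tcp [ 0.4648 -0.3996  0.0305] yaw -127.5 t 1.85 w 0.65 F [-0.2 -0.5 -0.1] j [-26.  32. -14.   0. -44.  78.]
togo [0.0016 0.0035 0.0046] rot [ 0.     0.001 -0.001]
```

View pics/wrist_2.png

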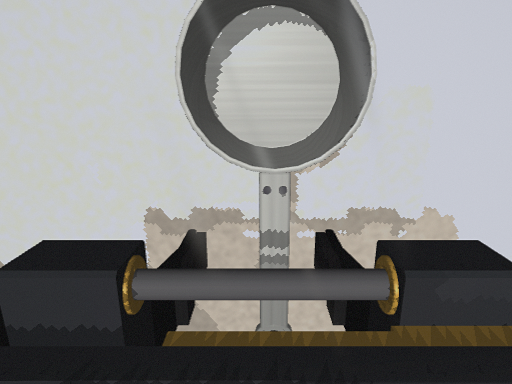

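Request:
move_arm:
  increments: "-0.3 0.0015 0.0035 0.0046 0 0 0;-0.3 0.0015 0.0035 0.0046 0 0 0;1 0.0015 0.0035 0.0046 0 0 0;1 0.0015 0.0035 0.0046 0 0 0;1 0.0015 0.0035 0.0046 0 0 0;1 0.0015 0.0035 0.0046 0 0 0;1 0.0015 0.0035 0.0046 0 0 0;1 0.0015 0.0035 0.0046 0 0 0"

```text
time_s: 2.65
tcp_pos: [0.4599, -0.4026, 0.0263]
ee_rot: [[-0.793, -0.0, -0.609], [0.609, 0.0, -0.793], [0.0, -1.0, -0.0]]
wrist_force: [-0.0, -0.4, 0.2]
gripper_width: 0.189
```

Request:
move_arm:
  increments: "1 0 0 0 0 0 0;1 0 0 0 0 0 0;1 0 -0.003 0 0 0 0;1 0 -0.01 0 0 0 0;1 0 -0.02 0 0 0 0;1 0 -0.035 0 0 0 0;1 0 -0.05 0 0 0 0;1 0 -0.06 0 0 0 0"

```text
time_s: 3.45
tcp_pos: [0.4605, -0.403, 0.0884]
ee_rot: [[-0.793, 0.002, -0.609], [0.609, -0.001, -0.793], [-0.002, -1.0, -0.0]]
wrist_force: [1.1, -0.2, -0.3]
gripper_width: 0.151
```

```bash
python3 - <<'E'
from look import *
s=sense();print(s['wrist_force'],s['moment'],s['gripper_width'],s['tcp_pos'])
look("3",cams=("wrist","side"),cups="c",z0={"c":s['tcp_pos'][2]-.0263})
E
```

```text
[ 1.06282644 -0.23389297 -0.2637843 ] [-0.04311312  0.08599958  0.06961471] 0.1506054256992921 [ 0.46051094 -0.40299751  0.08837317]
wrist c c=[ 0.5288 -0.4551] n=4626 res=1.6mm handle=142.3 nh=3476 z=0.1097
side c c=[ 0.526  -0.4527] n=11 res=2.9mm handle=141.5 nh=78 z=0.1086
```

View pics/side_3.png

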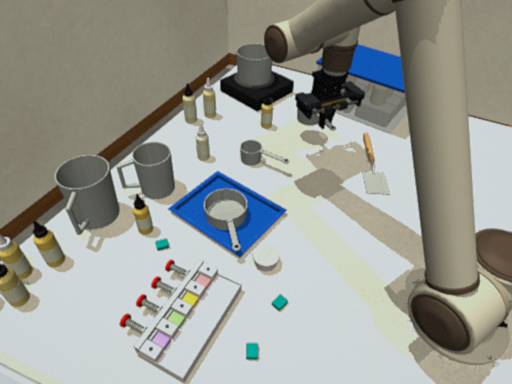

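View pics/wrist_3.png

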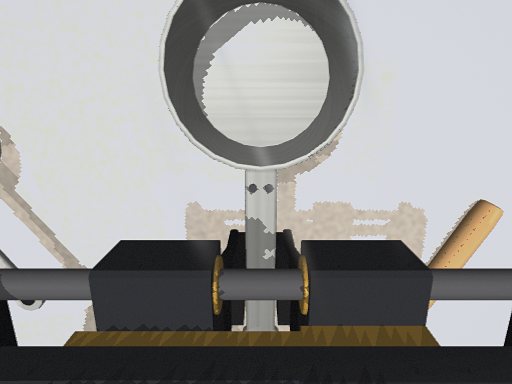

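Request:
move_arm:
  increments: "1 0.01 -0.03 -0.02 0 0 0;1 0.03 -0.03 -0.05 0 -0.1 0;1 0.06 -0.03 -0.095 0 -0.22 0;1 0.09 -0.03 -0.14 0 -0.34 0;1 0.12 -0.03 -0.185 0 -0.46 0;1 0.15 -0.03 -0.235 0 -0.58 0;1 0.175 -0.03 -0.28 0 -0.69 0;1 0.195 -0.03 -0.31 0 -0.735 0"

```text
time_s: 4.35
tcp_pos: [0.493, -0.044, 0.1161]
ee_rot: [[-0.997, -0.0, 0.083], [-0.083, -0.0, -0.997], [0.0, -1.0, -0.0]]
wrist_force: [1.4, -0.2, -0.4]
gripper_width: 0.154
```

```bash
python3 - <<'E'
from look import *
togo((.4964,-.0235,.12),275.1)
s=sense()
look("4",cams=("wrist",),cups="c",c0={"c":s['tcp_pos'][:2]+[.086,0.005]},z0={"c":s['tcp_pos'][2]-.0263})
look("4b",cams=("wrist","scene"),cups="a")
P=np.load("/tmp/wrist_4P.npy").reshape(-1,3);P=P[np.isfinite(P[:,2])]
E
```

```text
tcp [ 0.493  -0.044   0.1161] yaw -85.2 t 4.35 w 0.154 F [ 1.4 -0.2 -0.4] j [ 14.  16. -26.  -0. -48.  81.]
togo [-0.0051 -0.0039 -0.0202] rot [ 0.    -0.006  0.   ]
wrist c c=[ 0.5791 -0.0362] n=4578 res=1.5mm handle=-175.4 nh=3476 z=0.1374
wrist a c=[ 0.5802 -0.0166] n=825 res=2.0mm handle=130.2 nh=2125 z=0.0466
scene a c=[ 0.5831 -0.0158] n=99 res=1.6mm handle=129.7 nh=33 z=0.0450
```

View pics/wrist_4.png

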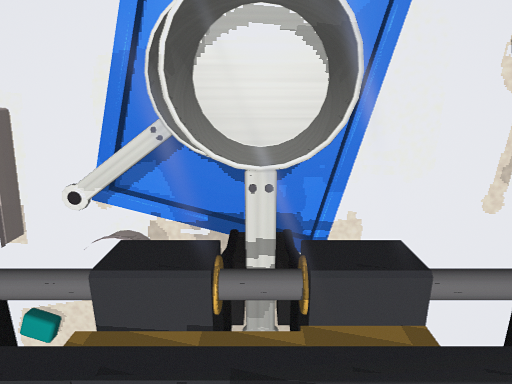

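Request:
move_arm:
  increments: "1 -0.0037 0 -0.01 0 0 0;1 -0.0037 0 -0.0198 0 0 0;1 -0.0037 0.015 -0.0198 0 0 0;1 -0.0037 0.035 -0.0198 0 0 0;1 -0.0037 0.05 -0.0198 0 0 0;1 -0.0037 0.06 -0.0198 0 0 0;1 -0.0037 0.065 -0.0198 0 0 0;1 -0.0037 0.065 -0.0198 0 0 0"

```text
time_s: 5.3
tcp_pos: [0.4952, -0.0264, 0.0508]
ee_rot: [[-0.997, -0.001, 0.079], [-0.079, -0.0, -0.997], [0.001, -1.0, 0.0]]
wrist_force: [-0.6, 0.4, -0.2]
gripper_width: 0.152
```

```bash
python3 - <<'E'
from look import *
togo((.4964,-.0235,.0343))
s=sense()
look("5",cams=("wrist",),cups="c",c0={"c":s['tcp_pos'][:2]+[.086,0.005]},z0={"c":s['tcp_pos'][2]-.0263})
look("5b",cams=("wrist",),cups="a")
E
```

```text
tcp [ 0.4952 -0.0264  0.0508] yaw -85.5 t 5.3 w 0.152 F [-0.6  0.4 -0.2] j [ 16.  21. -30.   0. -39.  79.]
togo [-0.0015  0.0165 -0.0028] rot [0. 0. 0.]
wrist c c=[ 0.5813 -0.0189] n=4539 res=1.5mm handle=-175.6 nh=3472 z=0.0720
wrist a c=[ 0.5815 -0.0158] n=4488 res=1.5mm handle=131.0 nh=3782 z=0.0463
```

View pics/wrist_5.png

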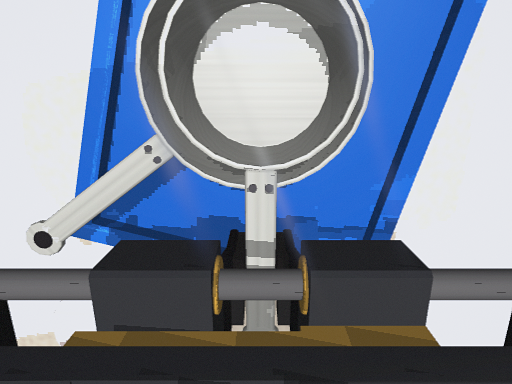

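Request:
move_arm:
  increments: "1 0 0.004 -0.003 0 0 0;1 0 0.009 -0.003 0 0 0;1 0 0.013 -0.003 0 0 0;1 0 0.0155 -0.003 0 0 0;1 0 0.017 -0.003 0 0 0;1 0 0.018 -0.003 0 0 0;1 0 0.018 -0.003 0 0 0"

```text
time_s: 6.1
tcp_pos: [0.4944, -0.0232, 0.0335]
ee_rot: [[-0.997, -0.002, 0.08], [-0.08, -0.0, -0.997], [0.002, -1.0, 0.0]]
wrist_force: [-3.3, 0.4, 5.1]
gripper_width: 0.153
```

Request:
move_arm:
  increments: "0.2 0 0 0 0 0 0;0.1 0 0 0 0 0 0;0.1 0 0 0 0 0 0;0.1 0 0 0 0 0 0;0.1 0 -0.01 0 0 0 0;0.1 0 -0.03 0 0 0 0;0.1 0 -0.06 0 0 0 0;0.1 0 -0.1 0 0 0 0"

```text
time_s: 6.9
tcp_pos: [0.494, -0.0232, 0.1338]
ee_rot: [[-0.997, -0.003, 0.08], [-0.08, -0.001, -0.997], [0.003, -1.0, 0.0]]
wrist_force: [0.0, -0.1, -0.3]
gripper_width: 0.448
```

```bash
python3 - <<'E'
from look import *
c0={"c":(.5815,-.016)};z0={"c":.008}
look("6",cams=("wrist",),cups="acd",c0=c0,z0=z0)
look("6",cams=("scene","side"),cups="d")
togo((.5535,-.2475,.12),86)
E
```

```text
wrist a c=[ 0.5806 -0.0159] n=2587 res=1.4mm handle=130.6 nh=1845 z=0.0464
wrist c c=[ 0.5805 -0.0156] n=2228 res=1.5mm handle=-175.5 nh=1794 z=0.0565
wrist d none
scene d c=[ 0.6341 -0.2525] n=112 res=1.7mm handle=175.7 nh=93 z=0.0508
side d none
tcp [ 0.4973 -0.0225  0.1368] yaw -85.4 t 7.05 w 0.45 F [-0.9  0.6 -1.5] j [ 16.  14. -24.   0. -51.  78.]
togo [-0.0378  0.0168  0.2288] rot [-0.012 -2.991 -0.003]
```

View pics/wrist_6.png

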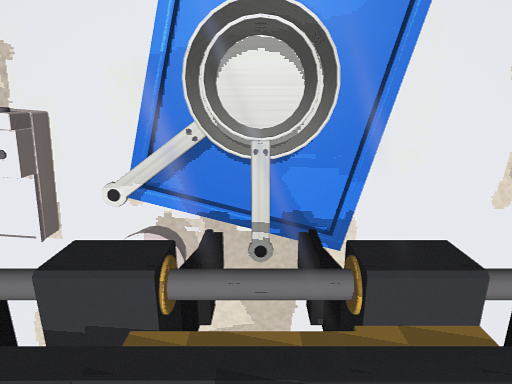

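Request:
move_arm:
  increments: "0 -0.005 0 0.03 0 0.02 0;0 -0.012 0 0.075 0 0.05 0;0 -0.02 0 0.12 0 0.08 0;-0.1 -0.028 0.005 0.165 0 0.11 0;-0.1 -0.034 0.012 0.205 0 0.14 0;-0.1 -0.038 0.017 0.2288 0 0.15 0;-0.1 -0.038 0.017 0.2288 0 0.15 0;-0.1 -0.038 0.017 0.2288 0 0.15 0"

```text
time_s: 7.85
tcp_pos: [0.5504, -0.2481, 0.1151]
ee_rot: [[-0.997, -0.003, -0.071], [0.071, 0.001, -0.997], [0.003, -1.0, -0.001]]
wrist_force: [-0.0, -0.1, 0.0]
gripper_width: 0.547
```

```bash
python3 - <<'E'
from look import *
look("7",cams=("wrist","scene","side"),cups="d")
togo((.5537,-.2475,.0298),266)
E
```

```text
wrist d c=[ 0.6312 -0.2528] n=1924 res=1.6mm handle=176.0 nh=2011 z=0.0516
scene d c=[ 0.6339 -0.2528] n=103 res=1.4mm handle=176.2 nh=91 z=0.0507
side d c=[ 0.6316 -0.2526] n=104 res=1.8mm handle=175.7 nh=102 z=0.0509
tcp [ 0.5512 -0.2469  0.1164] yaw -93.9 t 8.0 w 0.552 F [0.1 1.2 1.1] j [ -9.  25. -11.  -0. -54.  95.]
togo [-0.0026  0.0866  0.0004] rot [0.    0.001 0.   ]
```

View pics/wrist_7.png

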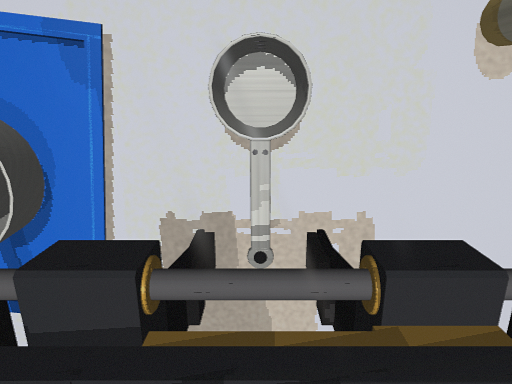

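Request:
move_arm:
  increments: "-0.1 -0.0025 0.02 0 0 0 0;-0.1 -0.0025 0.05 0 0 0 0;-0.1 -0.0025 0.07 0 0 0 0;-0.1 -0.0025 0.08 0 0 0 0;-0.1 -0.0025 0.085 0 0 0 0;-0.1 -0.0025 0.085 0 0 0 0;-0.1 -0.0025 0.085 0 0 0 0"

```text
time_s: 8.7
tcp_pos: [0.5547, -0.2481, 0.0325]
ee_rot: [[-0.998, 0.002, -0.069], [0.069, -0.001, -0.998], [-0.002, -1.0, 0.0]]
wrist_force: [0.5, 0.1, 1.6]
gripper_width: 0.552
```

```bash
python3 - <<'E'
from look import *
look("8",cams=("wrist",),cups="d")
togo((.5535,-.2475,.0298),266)
E
```

```text
wrist d c=[ 0.6311 -0.2527] n=5117 res=1.5mm handle=175.9 nh=3439 z=0.0515
tcp [ 0.5548 -0.2482  0.0326] yaw -94.0 t 8.75 w 0.552 F [ 0.2 -0.3 -0.6] j [ -9.  31. -15.   0. -44.  95.]
togo [ 0.0013  0.0028 -0.0006] rot [-0.     0.    -0.002]
```

Request:
move_arm:
  increments: "-0.1 0.001 0.0025 -0.0005 0 0 0;1 0.001 0.0025 -0.0005 0 0 0;1 0.001 0.0025 -0.0005 0 0 0;1 0.001 0.0025 -0.0005 0 0 0;1 0.001 0.0025 -0.0005 0 0 0;1 0.001 0.0025 -0.0005 0 0 0;1 0.001 0.0025 -0.0005 0 0 0;1 0.001 0.0025 -0.0005 0 0 0"

```text
time_s: 9.55
tcp_pos: [0.5529, -0.2477, 0.0288]
ee_rot: [[-0.998, 0.0, -0.07], [0.07, -0.0, -0.998], [-0.0, -1.0, 0.0]]
wrist_force: [0.1, -0.1, 0.3]
gripper_width: 0.154
```

Request:
move_arm:
  increments: "1 0 0 0 0 0 0;1 0 0 0 0 0 0;1 0 -0.003 0 0 0 0;1 0 -0.015 0 0 0 0;1 0 -0.035 0 0 0 0;1 0 -0.06 0 0 0 0;1 0 -0.08 0 0 0 0;1 0 -0.09 0 0 0 0"

```text
time_s: 10.35
tcp_pos: [0.554, -0.2479, 0.1218]
ee_rot: [[-0.998, 0.004, -0.069], [0.069, -0.001, -0.998], [-0.004, -1.0, 0.001]]
wrist_force: [0.8, 0.4, -0.8]
gripper_width: 0.156
```

```bash
python3 - <<'E'
from look import *
s=sense();
look("9",cams=("wrist",),cups="d",z0={"d":s['tcp_pos'][2]-.0301})
h=np.radians(235);c=np.array([.5815,-.016])
g=c+.0785*np.array([np.cos(h),np.sin(h)])
togo((*g,.125),325)
E
```

```text
wrist d c=[ 0.632  -0.2526] n=5509 res=1.5mm handle=175.9 nh=3413 z=0.1436
tcp [ 0.5544 -0.248   0.1226] yaw -94.0 t 10.4 w 0.152 F [-0.3 -0.5  1. ] j [ -9.  25. -10.   0. -54.  95.]
togo [ 0.0295 -0.0028 -0.166 ] rot [-0.004 -1.029 -0.005]
```

View pics/wrist_9.png

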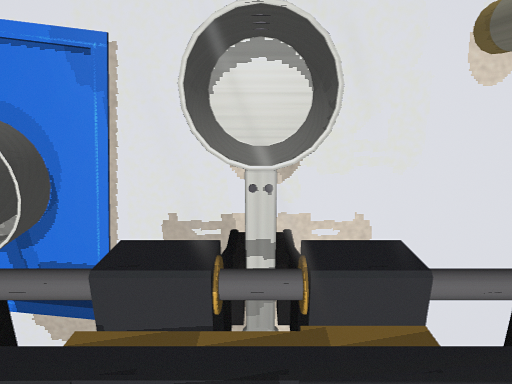

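Request:
move_arm:
  increments: "1 0.004 0 -0.02 0 -0.13 0;1 0.008 0 -0.042 0 -0.26 0;1 0.012 0 -0.065 0 -0.39 0;1 0.016 0 -0.088 0 -0.52 0;1 0.02 0 -0.11 0 -0.65 0;1 0.024 0 -0.13 0 -0.78 0;1 0.027 0 -0.15 0 -0.91 0;1 0.0295 0 -0.166 0 -1.029 0"

```text
time_s: 11.2
tcp_pos: [0.5342, -0.0789, 0.1181]
ee_rot: [[-0.57, -0.002, 0.822], [-0.822, 0.0, -0.57], [0.001, -1.0, -0.001]]
wrist_force: [0.1, 0.1, -1.3]
gripper_width: 0.151
```

```bash
python3 - <<'E'
from look import *
s=sense();
look("10",cams=("wrist",),cups="d",c0={"d":s['tcp_pos'][:2]+[.045,.064]},z0={"d":s['tcp_pos'][2]-.0301})
look("10b",cams=("wrist",),cups="ac",c0={"c":(.5815,-.016)},z0={"c":.008})
look("10b",cams=("scene","side"),cups="ac",c0={"c":(.5815,-.016)},z0={"c":.008})
h=np.radians(235);c=np.array([.5815,-.016])
g=c+.0785*np.array([np.cos(h),np.sin(h)])
togo((*g,.125),325)
E
```

```text
wrist d c=[ 0.5789 -0.0134] n=5363 res=1.5mm handle=-124.9 nh=3422 z=0.1396
wrist a c=[ 0.5808 -0.0146] n=1181 res=1.5mm handle=131.0 nh=2777 z=0.0466
wrist c c=[0.4856 0.0112] n=1383 res=3.2mm handle=-127.2 nh=133 z=0.0569
scene a c=[ 0.5832 -0.0157] n=103 res=1.5mm handle=130.5 nh=13 z=0.0455
scene c c=[ 0.5832 -0.0153] n=74 res=1.3mm handle=-174.7 nh=25 z=0.0558
side a c=[ 0.5809 -0.0165] n=155 res=1.5mm handle=130.7 nh=147 z=0.0458
side c c=[ 0.5808 -0.0163] n=110 res=1.5mm handle=-176.4 nh=149 z=0.0555
tcp [ 0.5347 -0.0798  0.1184] yaw -35.1 t 11.4 w 0.15 F [-0.7 -0.4 -1.3] j [  9.  20. -20.  -0. -51. 136.]
togo [-0.0006 -0.0066  0.0017] rot [ 0.001 -0.002  0.001]
```

View pics/wrist_10.png

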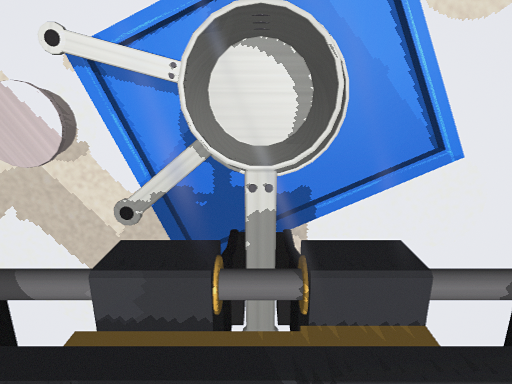

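Request:
move_arm:
  increments: "1 0 0.005 0.0025 0 0 0;1 0 0.012 0.0025 0 0 0;1 0 0.02 0.0025 0 0 0;1 0 0.023 0.0025 0 0 0;1 0 0.023 0.0025 0 0 0"

```text
time_s: 11.9
tcp_pos: [0.5365, -0.0817, 0.0948]
ee_rot: [[-0.575, -0.002, 0.818], [-0.818, -0.0, -0.575], [0.001, -1.0, -0.002]]
wrist_force: [0.2, 0.5, -1.2]
gripper_width: 0.154
```

```bash
python3 - <<'E'
from look import *
s=sense();
look("11",cams=("wrist",),cups="d",c0={"d":s['tcp_pos'][:2]+[.045,.064]},z0={"d":s['tcp_pos'][2]-.0301})
look("11b",cams=("wrist",),cups="ac",c0={"c":(.5815,-.016)},z0={"c":.008})
h=np.radians(235);c=np.array([.5815,-.016])
g=c+.0785*np.array([np.cos(h),np.sin(h)])
togo((*g,.0421),325)
E
```

```text
wrist d c=[ 0.5816 -0.0165] n=5353 res=1.5mm handle=-125.2 nh=3426 z=0.1162
wrist a c=[ 0.5809 -0.0158] n=3329 res=1.5mm handle=130.6 nh=3447 z=0.0464
wrist c c=[ 0.4928 -0.0567] n=1685 res=3.2mm handle=46.5 nh=389 z=0.0569
tcp [ 0.5372 -0.0815  0.0957] yaw -35.1 t 12.0 w 0.156 F [ 0.8 -0.5 -1. ] j [  8.  22. -21.   0. -48. 136.]
togo [-0.0006  0.0536 -0.0013] rot [-0.    -0.001  0.   ]
```

View pics/wrist_11.png

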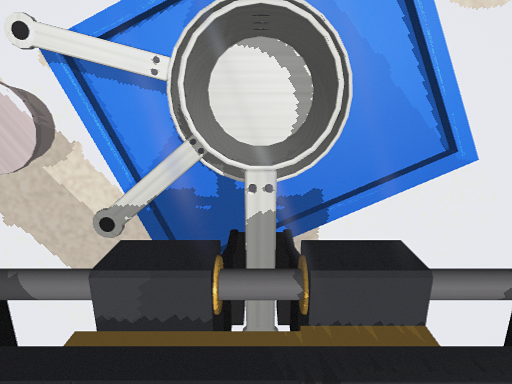

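Request:
move_arm:
  increments: "1 0 0.01 -0.001 0 0 0;1 0 0.022 -0.001 0 0 0;1 0 0.034 -0.001 0 0 0;1 0 0.043 -0.001 0 0 0;1 0 0.049 -0.001 0 0 0;1 0 0.052 -0.001 0 0 0;1 0 0.0535 -0.001 0 0 0;1 0 0.0545 -0.001 0 0 0"

```text
time_s: 12.8
tcp_pos: [0.5365, -0.0808, 0.0415]
ee_rot: [[-0.574, 0.0, 0.819], [-0.819, -0.0, -0.574], [-0.0, -1.0, 0.0]]
wrist_force: [0.1, -1.9, -1.2]
gripper_width: 0.153
```

Request:
move_arm:
  increments: "1 0 0.001 0 0 0 0;1 0 0.002 0 0 0 0;1 0 0.002 0 0 0 0"

```text
time_s: 13.1
tcp_pos: [0.5363, -0.0813, 0.0401]
ee_rot: [[-0.574, 0.0, 0.819], [-0.819, -0.001, -0.574], [0.0, -1.0, 0.001]]
wrist_force: [-2.5, -2.8, 5.2]
gripper_width: 0.152
```

Contact at the expected height, so I'll release and rise.

Request:
move_arm:
  increments: "0.3 0 0 0 0 0 0;0.2 0 0 0 0 0 0;0.2 0 0 0 0 0 0;0.2 0 0 0 0 0 0;0.2 0 -0.01 0 0 0 0;0.2 0 -0.03 0 0 0 0;0.2 0 -0.06 0 0 0 0;0.2 0 -0.1 0 0 0 0"

```text
time_s: 13.9
tcp_pos: [0.5352, -0.0808, 0.1395]
ee_rot: [[-0.574, -0.003, 0.819], [-0.819, -0.0, -0.574], [0.002, -1.0, -0.003]]
wrist_force: [1.8, -0.1, -0.4]
gripper_width: 0.399
```

```bash
cat > red.py <<'E'
from h import *
def tabs(tag,cams=("side","wrist"),save=True):
    for n in cams:
        p=camera_params(n);im,d=capture(n)
        cv2.imwrite(f"pics/{n}_{tag}.png",im[:,:,::-1]);P=cloud(p,d)
        h,s,v=cv2.split(cv2.cvtColor(im,cv2.COLOR_RGB2HSV))
        for nm,mk in(("red",((h<6)|(h>174))&(s>150)),("yellow",(h>24)&(h<34)&(s>90)),("green",(h>35)&(h<60)&(s>60)),("lav",(h>130)&(h<160)&(s>30)),("pink",((h<8)|(h>172))&(s>40)&(s<120))):
            k,l,st,ce=cv2.connectedComponentsWithStats(mk.astype(np.uint8))
            for i in range(1,k):
                if st[i,4]>30:
                    q=P[l==i];q=q[np.isfinite(q[:,2])]
                    if len(q)<5: continue
                    m=np.median(q,0)
                    if .3<m[0]<.7 and -.1<m[1]<.42 and m[2]<.09:
                        t=q[q[:,2]>np.percentile(q[:,2],75)-.006]
                        rc=cv2.minAreaRect((t[:,:2]*1000).astype(np.float32))
                        print(n,nm,ce[i].round(0),st[i,4],"med",m.round(4),"rect",np.round(rc[0],1),np.round(rc[1],1),round(rc[2],1),"z",t[:,2].mean().round(4))
E
python3 - <<'E'
from look import *
from red import tabs
c0={"c":(.5815,-.016),"d":(.5815,-.016)};z0={"c":.008,"d":.012}
look("12",cams=("wrist","scene"),cups="acd",c0=c0,z0=z0)
tabs("13",("side",))
togo((.625,.2,.14),270)
E
```

```text
wrist a c=[ 0.5807 -0.016 ] n=2577 res=1.4mm handle=130.5 nh=2310 z=0.0464
wrist c c=[ 0.5807 -0.0157] n=1964 res=1.5mm handle=-175.6 nh=1879 z=0.0565
wrist d c=[ 0.5817 -0.0156] n=1717 res=1.6mm handle=-125.3 nh=1934 z=0.0636
scene a c=[ 0.583  -0.0159] n=122 res=1.7mm handle=130.2 nh=64 z=0.0458
scene c c=[ 0.5831 -0.0151] n=86 res=2.2mm handle=-174.2 nh=68 z=0.0568
scene d c=[ 0.5843 -0.0153] n=104 res=2.3mm handle=-126.3 nh=109 z=0.0626
side red [169. 265.] 41 med [0.5972 0.2039 0.0427] rect [598.7 203. ] [ 6.1 20.4] 3.0 z 0.0439
side red [155. 282.] 46 med [0.5972 0.2546 0.0419] rect [597.9 251.3] [ 5.7 21.1] 0.8 z 0.0432
side red [140. 300.] 51 med [0.5965 0.3029 0.043 ] rect [598.4 301.9] [20.1  6.8] 89.1 z 0.0438
side red [124. 320.] 59 med [0.5964 0.3535 0.0421] rect [597.6 350.7] [21.4  5.5] 88.1 z 0.0435
side yellow [189. 298.] 124 med [0.5111 0.2495 0.0386] rect [511.9 249.2] [30.6 21.1] 3.5 z 0.0385
side green [176. 318.] 166 med [0.5088 0.2993 0.0382] rect [510.2 298.8] [23.7 30.6] 85.2 z 0.038
side lav [161. 340.] 196 med [0.5087 0.3496 0.0382] rect [509.7 349. ] [29.8 23.1] 1.8 z 0.0382
side pink [203. 280.] 136 med [0.5091 0.1984 0.0381] rect [512.4 200. ] [32.  29.2] 3.0 z 0.038
tcp [ 0.5384 -0.0806  0.143 ] yaw -35.0 t 14.05 w 0.404 F [-0.7 -0.2 -0.9] j [  9.  18. -18.   0. -54. 136.]
togo [-0.2794  0.0039 -0.0901] rot [-0.003  0.96  -0.008]
```

View pics/wrist_12.png

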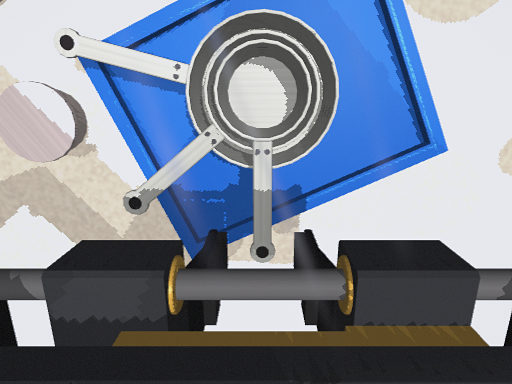

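View pics/side_13.png

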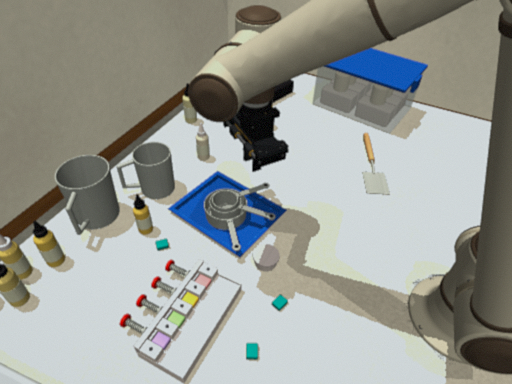

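Request:
move_arm:
  increments: "1 -0.03 0 -0.01 0 0.1 0;1 -0.07 0 -0.02 0 0.22 0;1 -0.11 0 -0.03 0 0.34 0;1 -0.15 0 -0.042 0 0.46 0;1 -0.195 0 -0.055 0 0.59 0;1 -0.24 0 -0.07 0 0.72 0;1 -0.275 0 -0.08 0 0.85 0;1 -0.285 0 -0.0805 0 0.96 0"

```text
time_s: 14.85
tcp_pos: [0.6341, 0.2025, 0.1377]
ee_rot: [[-1.0, -0.001, -0.002], [0.002, -0.0, -1.0], [0.001, -1.0, 0.0]]
wrist_force: [-0.7, -0.8, -0.1]
gripper_width: 0.003
```

```bash
python3 - <<'E'
from red import *
tabs("14",("wrist","scene"))
togo((.636,.199,.022),270)
E
```

```text
wrist red [ 87. 234.] 533 med [0.6024 0.3474 0.0407] rect [599.4 349.8] [24.9  8.2] 89.9 z 0.0439
wrist red [146. 233.] 474 med [0.6028 0.2995 0.0402] rect [628.8 268.2] [ 20.5 105.9] 42.2 z 0.0442
wrist red [207. 234.] 271 med [0.602  0.2452 0.0425] rect [600.5 250.6] [24.4  7.5] 90.0 z 0.0439
wrist red [262. 229.] 212 med [0.6038 0.2026 0.033 ] rect [624.2 200.7] [42.  24.6] 0.5 z 0.0642
wrist lav [ 98. 321.] 435 med [0.5155 0.3503 0.0387] rect [517.8 349.9] [26. 31.] 6.2 z 0.0386
wrist pink [199. 228.] 104 med [0.6033 0.256  0.0315] rect [603.6 256.5] [ 1.1 14.1] 2.2 z 0.0349
wrist pink [261. 325.] 174 med [0.5099 0.2032 0.0388] rect [566.8 201.7] [ 19.3 126.4] 89.4 z 0.0507
scene pink [303. 162.] 33 med [0.5146 0.2001 0.0404] rect [517.7 196.6] [23.9 38. ] 79.1 z 0.0411
tcp [0.6337 0.2003 0.1376] yaw -89.9 t 14.95 w 0.005 F [ 0.8 -0.1  0.2] j [ 31.  30.   0.  -0. -61.  59.]
togo [-0.0025  0.1156  0.0012] rot [-0.001  0.001  0.002]
```

View pics/wrist_14.png

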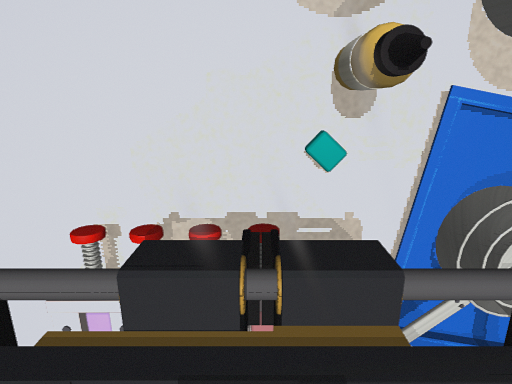

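View pics/scene_14.png

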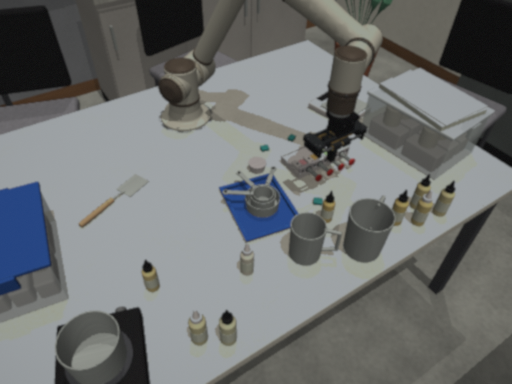

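Request:
move_arm:
  increments: "1 -0.004 0.02 0.0005 0 0 0;1 -0.004 0.06 0.0005 0 0 0;1 -0.004 0.09 0.0005 0 0 0;1 -0.004 0.11 0.0005 0 0 0;1 -0.004 0.115 0.0005 0 0 0;1 -0.004 0.115 0.0005 0 0 0"

```text
time_s: 15.55
tcp_pos: [0.6373, 0.1971, 0.0235]
ee_rot: [[-1.0, -0.002, -0.0], [0.0, -0.001, -1.0], [0.002, -1.0, 0.001]]
wrist_force: [-0.5, 0.7, 0.3]
gripper_width: 0.007
```

```bash
python3 - <<'E'
from red import *
togo((.61,.2005,.022),270)
E
```

```text
tcp [0.6373 0.1971 0.0235] yaw -90.0 t 15.55 w 0.007 F [-0.5  0.7  0.3] j [ 31.  37.  -6.   0. -48.  59.]
togo [ 0.0273  0.0016 -0.0034] rot [-0.001 -0.     0.002]
```

Request:
move_arm:
  increments: "1 0.01 0 -0.003 0 0 0;1 0.02 0 -0.003 0 0 0;1 0.026 0 -0.003 0 0 0;1 0.031 0 -0.003 0 0 0;1 0.036 0 -0.003 0 0 0;1 0.041 0 -0.003 0 0 0;1 0.046 0 -0.003 0 0 0;1 0.05 0 -0.003 0 0 0"

```text
time_s: 16.35
tcp_pos: [0.5895, 0.2017, 0.0257]
ee_rot: [[-1.0, 0.004, 0.0], [-0.0, 0.001, -1.0], [-0.004, -1.0, -0.001]]
wrist_force: [5.7, -2.3, 2.4]
gripper_width: -0.002
```

Request:
move_arm:
  increments: "1 0.004 0 0 0 0 0;1 0.008 0 0 0 0 0;1 0.012 0 0 0 0 0;1 0.016 0 0 0 0 0;1 0.019 0 0 0 0 0;1 0.021 0 0 0 0 0;1 0.021 0 0 0 0 0"

```text
time_s: 17.05
tcp_pos: [0.5728, 0.2018, 0.0261]
ee_rot: [[-1.0, 0.012, 0.001], [-0.001, 0.003, -1.0], [-0.012, -1.0, -0.003]]
wrist_force: [16.3, -6.2, -3.6]
gripper_width: 0.008
```

```bash
python3 - <<'E'
from red import *
tabs("15",("side",))
togo((.5655,.2005,.022),270)
E
```

```text
side red [140. 299.] 52 med [0.5963 0.3042 0.043 ] rect [535.3 347.7] [ 17.7 168.2] 53.5 z 0.0628
side red [124. 320.] 60 med [0.5965 0.3534 0.0428] rect [597.6 350.4] [21.7  6.4] 86.3 z 0.0435
side yellow [190. 301.] 36 med [0.5075 0.2542 0.0386] rect [506.8 253.8] [15.8  9.3] 0.8 z 0.0385
side green [176. 318.] 165 med [0.5085 0.2996 0.0384] rect [510.7 299.2] [30.3 22.1] 1.2 z 0.0384
side lav [161. 340.] 196 med [0.5085 0.3495 0.0382] rect [511.3 348.7] [32.  23.7] 2.1 z 0.0382
side pink [218. 289.] 176 med [0.4698 0.202  0.0378] rect [471.2 199.6] [30.5 23.7] 0.3 z 0.0379
tcp [0.5728 0.2018 0.026 ] yaw -89.9 t 17.1 w 0.008 F [15.9 -7.2 -3.7] j [ 35.  32. -16.   0. -42.  55.]
togo [0.0073 0.0039 0.0013] rot [ 0.003  0.001 -0.012]
```

View pics/side_15.png

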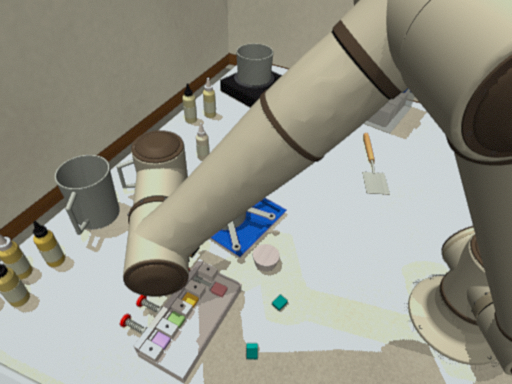

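Request:
move_arm:
  increments: "1 -0.015 0 0 0 0 0;1 -0.04 0 0 0 0 0;1 -0.062 0 0 0 0 0;1 -0.062 0 -0.02 0 0 0;1 -0.062 0 -0.045 0 0 0;1 -0.062 0 -0.049 0 0 0;1 -0.062 0 -0.049 0 0 0"

```text
time_s: 17.8
tcp_pos: [0.6274, 0.2512, 0.0236]
ee_rot: [[-1.0, -0.002, 0.001], [-0.001, -0.001, -1.0], [0.002, -1.0, 0.001]]
wrist_force: [-0.2, -0.4, 0.2]
gripper_width: 0.004
```

```bash
python3 - <<'E'
from red import *
tabs("16",("side",))
togo((.61,.2505,.022),270)
E
```

```text
side red [169. 265.] 48 med [0.5972 0.2048 0.0432] rect [598.8 202.1] [ 8.3 20.5] 3.9 z 0.0441
side red [155. 282.] 52 med [0.5968 0.2544 0.0417] rect [598.9 251.3] [ 7.1 20.4] 1.6 z 0.0439
side red [140. 300.] 58 med [0.5966 0.3032 0.0424] rect [598.1 301.4] [21.6  6.7] 84.1 z 0.0437
side red [124. 319.] 64 med [0.5963 0.3521 0.0424] rect [598.7 350.8] [ 8.8 22.2] 0.3 z 0.0436
side green [176. 318.] 163 med [0.5089 0.2996 0.0383] rect [511.  298.8] [31.8 22. ] 0.4 z 0.0384
side lav [161. 340.] 191 med [0.5084 0.3499 0.0383] rect [509.8 349. ] [30.5 22.4] 0.1 z 0.0382
side pink [219. 289.] 163 med [0.4694 0.2018 0.0382] rect [470.1 199.7] [29.  23.2] 1.2 z 0.0382
tcp [0.6276 0.2505 0.0238] yaw -90.0 t 17.85 w 0.006 F [ 0.1  0.6 -1.2] j [ 35.  37.  -4.  -0. -49.  55.]
togo [0.0176 0.0018 0.    ] rot [-0.001 -0.     0.002]
```

Request:
move_arm:
  increments: "1 0.01 0 0 0 0 0;1 0.018 0 0 0 0 0;1 0.024 0 0 0 0 0;1 0.03 0 0 0 0 0;1 0.036 0 0 0 0 0;1 0.042 0 0 0 0 0;1 0.048 0 0 0 0 0;1 0.052 0 0 0 0 0"

```text
time_s: 18.65
tcp_pos: [0.5776, 0.2496, 0.0245]
ee_rot: [[-1.0, 0.002, -0.001], [0.001, -0.0, -1.0], [-0.002, -1.0, 0.0]]
wrist_force: [6.9, -4.4, -3.3]
gripper_width: 0.007
```

Request:
move_arm:
  increments: "1 0.003 0 0 0 0 0;1 0.006 0 0 0 0 0;1 0.008 0 0 0 0 0;1 0.008 0 0 0 0 0"

```text
time_s: 19.05
tcp_pos: [0.5726, 0.2498, 0.0248]
ee_rot: [[-1.0, 0.007, -0.0], [0.0, 0.001, -1.0], [-0.007, -1.0, -0.001]]
wrist_force: [12.8, -5.5, -7.7]
gripper_width: 0.007
```

Home stop reached again at x 0.5726, so I'll retract and go to button 3.

Request:
move_arm:
  increments: "1 -0.015 0 0 0 0 0;1 -0.04 0 0 0 0 0;1 -0.06 0 0 0 0 0;1 -0.06 0 -0.02 0 0 0;1 -0.06 0 -0.045 0 0 0;1 -0.06 0 -0.05 0 0 0;1 -0.06 0 -0.05 0 0 0"

```text
time_s: 19.75
tcp_pos: [0.6277, 0.3024, 0.0242]
ee_rot: [[-1.0, -0.001, 0.002], [-0.002, -0.0, -1.0], [0.001, -1.0, 0.0]]
wrist_force: [-0.2, 0.5, 0.1]
gripper_width: 0.004
```

```bash
python3 - <<'E'
from red import *
togo((.61,.3005,.023),270)
E
```

```text
tcp [0.6277 0.3024 0.0242] yaw -89.9 t 19.75 w 0.004 F [-0.2  0.5  0.1] j [ 39.  39.  -1.  -0. -50.  51.]
togo [0.0177 0.0012 0.0019] rot [-0.     0.002  0.001]
```

Request:
move_arm:
  increments: "1 0.01 0 0.001 0 0 0;1 0.018 0 0.001 0 0 0;1 0.024 0 0.001 0 0 0;1 0.03 0 0.001 0 0 0;1 0.036 0 0.001 0 0 0;1 0.042 0 0.001 0 0 0;1 0.048 0 0.001 0 0 0;1 0.052 0 0.001 0 0 0"

```text
time_s: 20.55
tcp_pos: [0.5777, 0.299, 0.0245]
ee_rot: [[-1.0, 0.002, -0.001], [0.001, 0.0, -1.0], [-0.002, -1.0, -0.0]]
wrist_force: [6.1, -1.3, -4.4]
gripper_width: 0.001
```

Request:
move_arm:
  increments: "1 0.003 0 0 0 0 0;1 0.006 0 0 0 0 0;1 0.008 0 0 0 0 0;1 0.008 0 0 0 0 0"

```text
time_s: 20.95
tcp_pos: [0.5723, 0.2991, 0.0247]
ee_rot: [[-1.0, 0.006, -0.0], [0.0, 0.002, -1.0], [-0.006, -1.0, -0.002]]
wrist_force: [11.2, -3.2, -7.8]
gripper_width: 0.006
```

Request:
move_arm:
  increments: "1 -0.015 0 0 0 0 0;1 -0.04 0 0 0 0 0;1 -0.06 0 0 0 0 0;1 -0.06 0 -0.02 0 0 0;1 -0.06 0 -0.045 0 0 0;1 -0.06 0 -0.049 0 0 0;1 -0.06 0 -0.049 0 0 0"

```text
time_s: 21.65
tcp_pos: [0.6277, 0.3491, 0.0241]
ee_rot: [[-1.0, -0.002, 0.001], [-0.001, -0.001, -1.0], [0.002, -1.0, 0.001]]
wrist_force: [0.7, -0.3, 0.1]
gripper_width: 0.005
```

```bash
python3 - <<'E'
from red import *
togo((.61,.3505,.023),270)
tabs("17",("side",))
E
```

```text
tcp [0.6277 0.3491 0.0241] yaw -90.0 t 21.65 w 0.005 F [ 0.7 -0.3  0.1] j [ 42.  41.   3.  -0. -52.  48.]
togo [ 0.0177  0.0011 -0.0014] rot [-0.001  0.001  0.002]
side red [140. 300.] 59 med [0.5968 0.3036 0.0418] rect [598.1 300.8] [21.5  6.6] 87.5 z 0.0439
side red [124. 320.] 65 med [0.5964 0.3543 0.0422] rect [597.5 350.7] [21.1  7.4] 87.9 z 0.044
side yellow [206. 307.] 98 med [0.4704 0.2502 0.0388] rect [470.6 250.3] [24.5 18.2] 0.9 z 0.0387
side green [193. 328.] 180 med [0.4678 0.3011 0.0379] rect [468.5 299.7] [29.  22.3] 4.2 z 0.0379
side lav [161. 340.] 186 med [0.5089 0.3497 0.0381] rect [510.  349.3] [22.3 29. ] 89.6 z 0.0382
side pink [219. 289.] 163 med [0.4692 0.2022 0.038 ] rect [470.5 199.8] [23.2 29.6] 87.2 z 0.0382
```

Request:
move_arm:
  increments: "1 0.01 0 0 0 0 0;1 0.018 0 0 0 0 0;1 0.024 0 0 0 0 0;1 0.03 0 0 0 0 0;1 0.036 0 0 0 0 0;1 0.042 0 0 0 0 0;1 0.048 0 0 0 0 0;1 0.052 0 0 0 0 0"

```text
time_s: 22.5
tcp_pos: [0.5776, 0.3473, 0.0244]
ee_rot: [[-1.0, 0.001, -0.001], [0.001, -0.001, -1.0], [-0.001, -1.0, 0.001]]
wrist_force: [6.3, -2.5, -3.7]
gripper_width: 0.007
```

Request:
move_arm:
  increments: "1 0.003 0 0 0 0 0;1 0.006 0 0 0 0 0;1 0.008 0 0 0 0 0;1 0.008 0 0 0 0 0"

```text
time_s: 22.9
tcp_pos: [0.572, 0.3474, 0.0245]
ee_rot: [[-1.0, 0.005, -0.0], [0.0, 0.001, -1.0], [-0.005, -1.0, -0.001]]
wrist_force: [12.5, -4.9, -5.7]
gripper_width: 0.003
```

Request:
move_arm:
  increments: "1 -0.015 0 0 0 0 0;1 -0.04 0 0 0 0 0;1 -0.06 0 0 0 0 0;1 -0.06 -0.03 0 0 0 0;0.1 -0.06 -0.08 0 0 0 0;0.1 -0.03 -0.11 0 0 0 0;0.1 0.02 -0.11 0.02 0 0 0;0.1 0.06 -0.11 0.04 0 0 0"

```text
time_s: 23.7
tcp_pos: [0.5071, 0.3084, 0.1354]
ee_rot: [[-1.0, 0.001, -0.001], [0.001, 0.002, -1.0], [-0.001, -1.0, -0.002]]
wrist_force: [-0.9, 0.7, -1.3]
gripper_width: 0.286
```

```bash
python3 - <<'E'
from red import *
tabs("18",("side","wrist"))
togo((.469,.1997,.09),270)
E
```

```text
side green [196. 333.] 35 med [0.456  0.3079 0.0365] rect [399.1 371.3] [ 16.7 189.4] 41.6 z 0.1007
side lav [178. 350.] 208 med [0.4677 0.3506 0.0382] rect [407.6 393.8] [ 31.5 185.2] 53.9 z 0.0401
side pink [219. 289.] 162 med [0.4685 0.2023 0.038 ] rect [469.3 199.8] [22.3 29.1] 89.2 z 0.0382
wrist red [259.  58.] 479 med [0.5986 0.3012 0.0446] rect [598.9 301.1] [ 7.8 23.9] 0.6 z 0.0447
wrist red [328.  57.] 481 med [0.5987 0.2535 0.0444] rect [599.1 251.3] [24.1  7.5] 89.3 z 0.0448
wrist red [398.  57.] 509 med [0.5992 0.205  0.0443] rect [599.5 201.3] [ 7.7 23.1] 0.1 z 0.0448
wrist red [190.  58.] 482 med [0.5981 0.3487 0.0445] rect [598.6 350.5] [ 7.4 23.4] 0.7 z 0.0448
wrist yellow [327. 215.] 133 med [0.4806 0.2463 0.0387] rect [480.4 246.3] [ 7.4 12.5] 0.1 z 0.0388
wrist yellow [326. 231.] 75 med [0.4669 0.2465 0.0391] rect [466.7 246.7] [12.   4.5] 87.4 z 0.0389
wrist green [260. 225.] 1002 med [0.4725 0.3006 0.0386] rect [470.7 300.4] [29.7 22.5] 0.4 z 0.0385
wrist lav [200. 224.] 1034 med [0.4734 0.3492 0.0386] rect [497.  341.8] [27.7 86.6] 70.5 z 0.0401
wrist pink [380. 223.] 1017 med [0.4731 0.2018 0.0385] rect [501.9 224.2] [109.8  33.7] 37.4 z 0.041
tcp [0.5007 0.3031 0.133 ] yaw -90.0 t 23.8 w 0.372 F [0.7 1.  0. ] j [ 47.  23. -12.  -0. -56.  43.]
togo [0.0312 0.0439 0.1031] rot [-0.006 -0.001  0.009]
```

View pics/side_18.png

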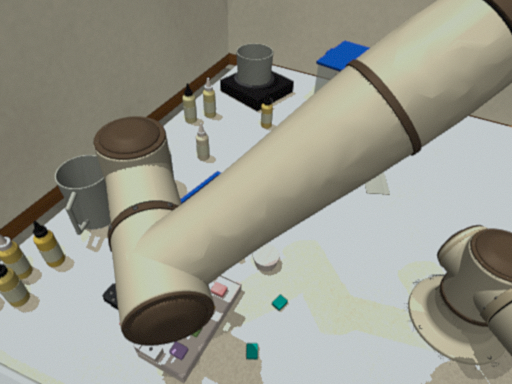

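View pics/wrist_18.png

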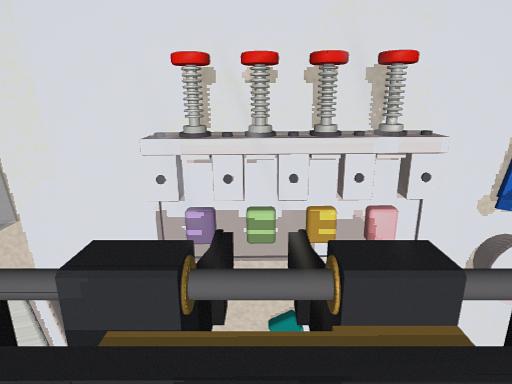

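Request:
move_arm:
  increments: "0.22 0.01 0.01 0.04 0 0 0;0.22 0.02 0.02 0.08 0 0 0;0.22 0.031 0.03 0.103 0 0 0;0.22 0.031 0.044 0.103 0 0 0;0.22 0.031 0.07 0.103 0 0 0;0.22 0.031 0.085 0.103 0 0 0;0.22 0.031 0.085 0.103 0 0 0"

```text
time_s: 24.5
tcp_pos: [0.4763, 0.2043, 0.0476]
ee_rot: [[-1.0, -0.004, -0.002], [0.002, -0.003, -1.0], [0.004, -1.0, 0.003]]
wrist_force: [-0.8, -0.2, -0.2]
gripper_width: 0.39
```

```bash
python3 - <<'E'
from red import *
tabs("19",("wrist",))
togo((.469,.1998,.027),270)
E
```

```text
wrist red [63.  3.] 276 med [0.5952 0.2949 0.0339] rect [595.2 300.1] [ 1.9 26. ] 3.1 z 0.0352
wrist red [144.   2.] 81 med [0.5954 0.2594 0.0344] rect [595.4 258.5] [10.5  1. ] 88.8 z 0.0344
wrist red [180.   2.] 128 med [0.5955 0.2429 0.0326] rect [595.5 243.1] [ 0.9 11.7] 2.5 z 0.0335
wrist red [251.   2.] 89 med [0.5956 0.2094 0.0329] rect [595.7 209.3] [9.5 1. ] 88.4 z 0.033
wrist red [286.   2.] 80 med [0.5957 0.1926 0.033 ] rect [595.6 192.9] [1.1 9.5] 0.6 z 0.0332
wrist green [ 91. 231.] 972 med [0.4819 0.2982 0.038 ] rect [489.7 280.9] [18.3 69.5] 28.3 z 0.0383
wrist lav [ 17. 245.] 1662 med [0.4725 0.3405 0.0377] rect [471.3 344.4] [14.9 27.8] 89.1 z 0.0377
wrist pink [269. 244.] 2093 med [0.4746 0.2003 0.0386] rect [472.6 200.1] [24.  27.1] 89.4 z 0.0385
tcp [0.4774 0.2051 0.0489] yaw -90.0 t 24.55 w 0.392 F [-0.  -0.5 -0.3] j [ 41.  23. -27.  -0. -40.  49.]
togo [0.0083 0.0219 0.0053] rot [-0.001 -0.001  0.002]
```

View pics/wrist_19.png

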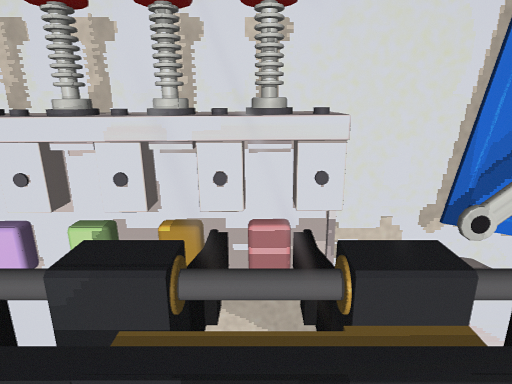

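Request:
move_arm:
  increments: "0.22 0.0075 0 0.005 0 0 0;0.22 0.0075 0.006 0.005 0 0 0;0.22 0.0075 0.014 0.005 0 0 0;0.22 0.0075 0.02 0.005 0 0 0;0.22 0.0075 0.021 0.005 0 0 0;1 0.0075 0.021 0.005 0 0 0;1 0.0075 0.021 0.005 0 0 0;1 0.0075 0.021 0.005 0 0 0"

```text
time_s: 25.35
tcp_pos: [0.4707, 0.2005, 0.0284]
ee_rot: [[-1.0, 0.0, -0.001], [0.001, 0.0, -1.0], [-0.0, -1.0, -0.0]]
wrist_force: [-0.2, -0.1, -0.6]
gripper_width: 0.269
```

Request:
move_arm:
  increments: "1 0 0 0 0 0 0;1 0 -0.005 0 0 0 0;1 0 -0.02 0 0 0 0;1 0 -0.045 0 0 0 0;1 0 -0.065 0 0 0 0;1 0 -0.075 0 0 0 0"

```text
time_s: 25.95
tcp_pos: [0.4714, 0.2011, 0.1055]
ee_rot: [[-1.0, 0.003, -0.0], [0.0, 0.002, -1.0], [-0.003, -1.0, -0.002]]
wrist_force: [-0.7, -0.6, -0.5]
gripper_width: 0.277
```

```bash
python3 - <<'E'
from red import *
tabs("20",("wrist",))
togo((.582,-.016,.11),270)
E
```

```text
wrist red [180.  11.] 703 med [0.5979 0.25   0.0443] rect [599.1 251. ] [ 8.2 23.8] 1.5 z 0.0446
wrist red [262.  11.] 764 med [0.598  0.2009 0.044 ] rect [599.3 200.9] [24.5  8.2] 89.1 z 0.0446
wrist red [24. 13.] 862 med [0.5973 0.3452 0.0432] rect [598.8 349.5] [23.4  8.4] 89.8 z 0.0444
wrist red [103.  12.] 813 med [0.5976 0.2967 0.0436] rect [598.7 300.1] [24.8  7.9] 89.2 z 0.0445
wrist yellow [192. 207.] 808 med [0.4725 0.2508 0.0389] rect [471.2 250.1] [19.3 25.3] 89.7 z 0.0389
wrist green [127. 207.] 1426 med [0.4723 0.298  0.0385] rect [470.8 299.5] [24.  28.9] 89.8 z 0.0383
wrist lav [ 59. 208.] 1601 med [0.4718 0.3468 0.0384] rect [470.4 349.3] [30.  24.6] 1.5 z 0.0382
wrist pink [202.  14.] 49 med [0.5975 0.2379 0.0359] rect [599.  238.2] [2.7 8. ] 78.9 z 0.0359
tcp [0.4718 0.2013 0.1063] yaw -90.0 t 26.0 w 0.272 F [0.4 0.6 1.2] j [ 41.  18. -24.   0. -47.  49.]
togo [-0.1103 -0.0039  0.2173] rot [ 0.003 -0.    -0.004]
```

View pics/wrist_20.png

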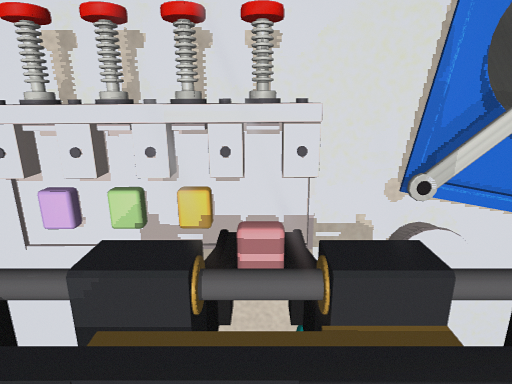

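Request:
move_arm:
  increments: "1 -0.015 0 0.03 0 0 0;1 -0.04 0 0.07 0 0 0;1 -0.065 0 0.115 0 0 0;1 -0.09 0 0.16 0 0 0;1 -0.107 0 0.19 0 0 0;1 -0.111 0 0.203 0 0 0;1 -0.111 0 0.203 0 0 0;1 -0.111 0 0.203 0 0 0"

```text
time_s: 26.8
tcp_pos: [0.5805, -0.0024, 0.1026]
ee_rot: [[-1.0, -0.002, -0.001], [0.001, -0.0, -1.0], [0.002, -1.0, 0.0]]
wrist_force: [-0.8, -0.2, -0.2]
gripper_width: 0.268
```

```bash
python3 - <<'E'
from look import *
c0={"d":(.5815,-.016)};z0={"d":.012}
look("21",cams=("wrist","scene"),cups="d",c0=c0,z0=z0)
togo((.5825,-.0035,.067),270)
E
```

```text
wrist d c=[ 0.5821 -0.0148] n=1038 res=1.0mm handle=-176.7 nh=12 z=0.0635
scene d c=[ 0.5844 -0.015 ] n=97 res=2.1mm handle=-125.7 nh=102 z=0.0622
tcp [ 0.5807 -0.0016  0.1031] yaw -90.0 t 26.9 w 0.272 F [ 1.   0.  -0.1] j [ 16.  24. -15.  -0. -51.  74.]
togo [-0.0019  0.0361  0.0019] rot [0.    0.001 0.001]
```

View pics/wrist_21.png

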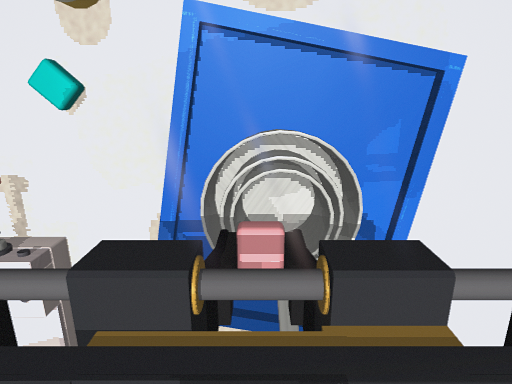

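Request:
move_arm:
  increments: "1 -0.002 0.01 0.001 0 0 0;1 -0.002 0.022 0.001 0 0 0;1 -0.002 0.031 0.001 0 0 0;1 -0.002 0.0345 0.001 0 0 0;1 -0.002 0.0345 0.001 0 0 0"

```text
time_s: 27.4
tcp_pos: [0.5827, -0.0037, 0.0677]
ee_rot: [[-1.0, -0.002, -0.001], [0.001, -0.001, -1.0], [0.002, -1.0, 0.001]]
wrist_force: [0.0, 1.0, -0.5]
gripper_width: 0.273
```

Request:
move_arm:
  increments: "0.3 0 0 0 0 0 0;0.2 0 0 0 0 0 0;0.2 0 0 0 0 0 0;0.2 0 -0.015 0 0 0 0;0.2 0 -0.04 0 0 0 0;0.2 0.02 -0.05 -0.02 0 0 0;0.2 0.05 -0.05 -0.06 0 0 0;0.2 0.08 -0.05 -0.1 0 0 0"

```text
time_s: 28.2
tcp_pos: [0.5031, 0.097, 0.1196]
ee_rot: [[-1.0, 0.002, -0.003], [0.003, 0.001, -1.0], [-0.002, -1.0, -0.001]]
wrist_force: [0.7, 1.3, -0.5]
gripper_width: 0.396
```

```bash
python3 - <<'E'
from red import *
tabs("22",("wrist","scene"))
togo((.4695,.2503,.09),270)
E
```

```text
wrist red [109.  67.] 494 med [0.5992 0.1973 0.0447] rect [599.4 199.8] [ 7.7 24.8] 0.9 z 0.0447
wrist red [40. 68.] 577 med [0.5988 0.2446 0.0439] rect [599.1 249. ] [ 7.6 22.4] 0.9 z 0.0445
wrist yellow [ 65. 238.] 679 med [0.475  0.2514 0.0388] rect [507.7 210. ] [ 22.1 140.6] 36.8 z 0.0409
wrist green [ 13. 241.] 1040 med [0.4713 0.2922 0.038 ] rect [470.7 296.6] [19.9 29.6] 89.4 z 0.0378
wrist pink [407.  94.] 927 med [ 0.5812 -0.0076  0.0309] rect [583.4  -2.3] [28.7 29.9] 82.0 z 0.0309
scene lav [327. 142.] 38 med [0.4742 0.3478 0.0386] rect [474.9 348.1] [21.  32.9] 83.9 z 0.0387
scene pink [264. 197.] 31 med [ 0.5778 -0.004   0.0305] rect [588.5 -12.5] [22.8 46.8] 48.3 z 0.0329
tcp [0.5007 0.0995 0.1196] yaw -89.7 t 28.3 w 0.398 F [ 0.7 -0.   0.6] j [ 29.  17. -24.  -0. -49.  61.]
togo [ 0.0305  0.0297 -0.1509] rot [ 0.001  0.005 -0.   ]
```

View pics/wrist_22.png

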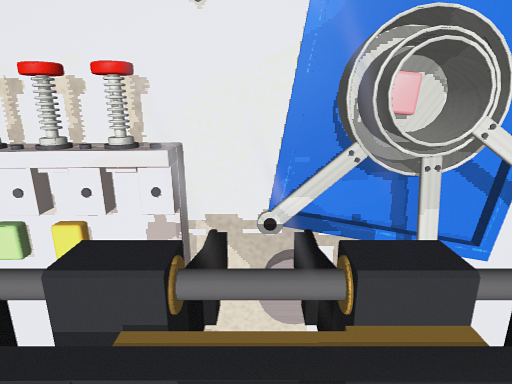

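View pics/scene_22.png

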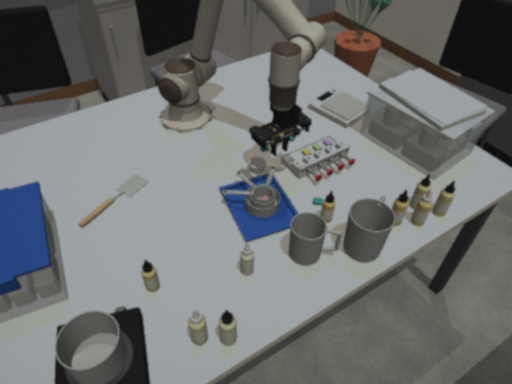

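Request:
move_arm:
  increments: "0.22 0.005 0 -0.03 0 0.005 0;0.22 0.012 0.005 -0.07 0 0.005 0;0.22 0.02 0.01 -0.11 0 0.005 0;0.22 0.028 0.02 -0.14 0 0.005 0;0.22 0.0305 0.03 -0.151 0 0.005 0;0.22 0.0305 0.055 -0.151 0 0.005 0;0.22 0.0305 0.065 -0.151 0 0.005 0;0.22 0.0305 0.065 -0.151 0 0.005 0"

```text
time_s: 29.1
tcp_pos: [0.4723, 0.2458, 0.0523]
ee_rot: [[-1.0, -0.003, -0.007], [0.007, -0.003, -1.0], [0.003, -1.0, 0.003]]
wrist_force: [0.1, 0.0, 0.4]
gripper_width: 0.391
```

```bash
python3 - <<'E'
from red import *
tabs("23",("wrist",))
togo((.4695,.2502,.028),270)
E
```

```text
wrist red [62.  1.] 72 med [0.5949 0.3442 0.0278] rect [594.9 343.1] [ 0.9 10.1] 1.6 z 0.0276
wrist yellow [254. 224.] 412 med [0.4803 0.25   0.0389] rect [480.2 250.3] [ 7.5 18.7] 0.8 z 0.0389
wrist yellow [255. 248.] 286 med [0.4661 0.249  0.039 ] rect [465.7 250.4] [ 6.6 18.9] 0.8 z 0.0389
wrist green [168. 229.] 1261 med [0.4788 0.298  0.0384] rect [489.3 291.5] [30.9 58.1] 65.9 z 0.0395
wrist lav [ 80. 229.] 1554 med [0.4783 0.3487 0.0383] rect [486.4 326.1] [21.8 83.3] 22.3 z 0.0405
tcp [0.4732 0.2464 0.0534] yaw -90.4 t 29.15 w 0.391 F [0.1 0.6 1.2] j [ 45.  24. -25.   0. -41.  45.]
togo [ 0.0037  0.0254 -0.0038] rot [-0.001 -0.007  0.001]
```

Request:
move_arm:
  increments: "0.22 0.003 0 -0.0035 0 -0.007 0;0.22 0.003 0.008 -0.0035 0 -0.007 0;0.22 0.003 0.018 -0.0035 0 -0.007 0;0.22 0.003 0.024 -0.0035 0 -0.007 0;0.22 0.003 0.0245 -0.0035 0 -0.007 0;1 0.003 0.0245 -0.0035 0 -0.007 0;1 0.003 0.0245 -0.0035 0 -0.007 0;1 0.003 0.0245 -0.0035 0 -0.007 0"

```text
time_s: 29.95
tcp_pos: [0.4702, 0.251, 0.0295]
ee_rot: [[-1.0, 0.0, 0.001], [-0.001, 0.0, -1.0], [-0.0, -1.0, -0.0]]
wrist_force: [-0.9, -0.0, -0.5]
gripper_width: 0.268
```

Request:
move_arm:
  increments: "1 0 0 0 0 0 0;1 0 -0.005 0 0 0 0;1 0 -0.02 0 0 0 0;1 0 -0.045 0 0 0 0;1 0 -0.065 0 0 0 0;1 0 -0.075 0 0 0 0"

```text
time_s: 30.55
tcp_pos: [0.4709, 0.2516, 0.1066]
ee_rot: [[-1.0, 0.003, 0.002], [-0.002, 0.003, -1.0], [-0.003, -1.0, -0.003]]
wrist_force: [0.6, 0.1, 0.3]
gripper_width: 0.267
```

```bash
python3 - <<'E'
from red import *
tabs("24",("wrist",))
togo((.5825,-.0275,.105),270)
E
```

```text
wrist red [181.  11.] 674 med [0.5976 0.3006 0.0446] rect [598.8 301. ] [ 8.  22.8] 0.6 z 0.0447
wrist red [263.  11.] 759 med [0.5978 0.2511 0.0441] rect [599.  250.8] [ 7.8 23.9] 0.4 z 0.0446
wrist red [332.   8.] 180 med [0.5992 0.2094 0.0437] rect [599.7 209.1] [7.2 7.7] 0.9 z 0.0435
wrist red [359.   7.] 137 med [0.5999 0.1936 0.0445] rect [599.8 193.8] [9.9 6.6] 86.4 z 0.0442
wrist red [105.  12.] 802 med [0.5973 0.3469 0.0436] rect [598.4 350.3] [ 7.9 24.6] 0.9 z 0.0445
wrist green [196. 207.] 1271 med [0.4718 0.2987 0.0387] rect [470.9 299.7] [23.8 29.1] 89.0 z 0.0385
wrist lav [128. 206.] 1474 med [0.4717 0.3479 0.0385] rect [470.2 349.3] [29.7 23.8] 0.2 z 0.0383
wrist pink [345.  16.] 227 med [0.5958 0.2017 0.0388] rect [596.4 199.2] [ 6.7 25.5] 16.8 z 0.0414
wrist pink [203.  15.] 67 med [0.5964 0.2882 0.036 ] rect [598.6 288.3] [3.5 8. ] 76.0 z 0.0366
tcp [0.4713 0.2519 0.1074] yaw -89.9 t 30.6 w 0.271 F [-0.1  0.8  0.7] j [ 46.  20. -22.   0. -48.  45.]
togo [-0.1107  0.0019  0.2796] rot [ 0.003  0.002 -0.004]
```

View pics/wrist_24.png

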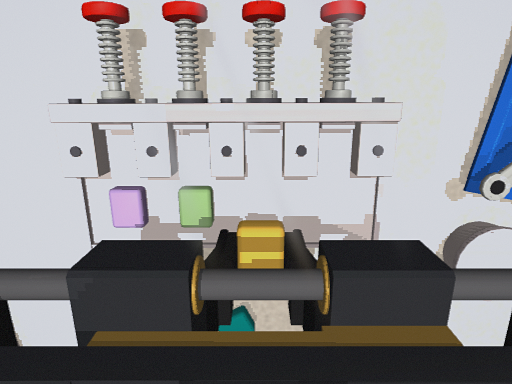

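Yellow is held. Next I carry it to the cup, on the side opposite the pink tablet.

Request:
move_arm:
  increments: "1 -0.015 0 0.04 0 0 0;1 -0.035 0 0.085 0 0 0;1 -0.055 0 0.13 0 0 0;1 -0.075 0 0.175 0 0 0;1 -0.095 0 0.22 0 0 0;1 -0.107 0 0.26 0 0 0;1 -0.111 0 0.279 0 0 0;1 -0.111 0 0.279 0 0 0"

```text
time_s: 31.4
tcp_pos: [0.581, -0.0306, 0.103]
ee_rot: [[-1.0, -0.002, -0.003], [0.003, -0.0, -1.0], [0.002, -1.0, 0.0]]
wrist_force: [-0.3, 0.1, -0.1]
gripper_width: 0.265
```

```bash
python3 - <<'E'
from look import *
c0={"d":(.5815,-.016)};z0={"d":.012}
look("25",cams=("wrist","scene"),cups="d",c0=c0,z0=z0)
togo((.5825,-.0275,.0675),270)
E
```

```text
wrist d c=[ 0.582  -0.0156] n=1013 res=1.0mm handle=-173.7 nh=19 z=0.0636
scene d c=[ 0.5838 -0.0154] n=73 res=2.0mm handle=-124.8 nh=101 z=0.0624
tcp [ 0.5808 -0.0282  0.1034] yaw -90.0 t 31.5 w 0.271 F [ 0.7 -0.1  0.2] j [ 13.  24. -15.  -0. -51.  77.]
togo [-0.0018  0.0359 -0.0007] rot [-0.     0.     0.002]
```

View pics/wrist_25.png

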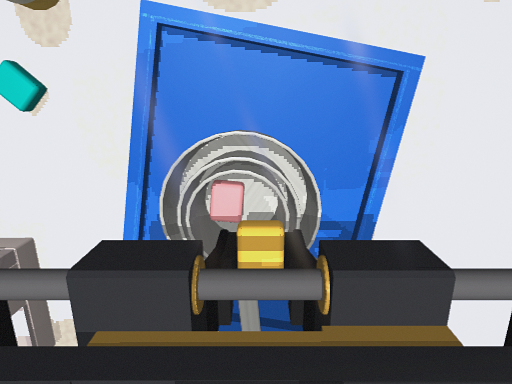

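Request:
move_arm:
  increments: "1 -0.002 0.01 0 0 0 0;1 -0.002 0.022 0 0 0 0;1 -0.002 0.031 0 0 0 0;1 -0.002 0.035 0 0 0 0;1 -0.002 0.035 0 0 0 0"

```text
time_s: 32.0
tcp_pos: [0.5827, -0.0277, 0.0681]
ee_rot: [[-1.0, -0.002, 0.002], [-0.002, -0.0, -1.0], [0.002, -1.0, 0.0]]
wrist_force: [1.0, 0.1, 0.1]
gripper_width: 0.273
```

Request:
move_arm:
  increments: "0.3 0 0 0 0 0 0;0.2 0 0 0 0 0 0;0.2 0 0 0 0 0 0;0.2 0 -0.015 0 0 0 0;0.2 0 -0.04 0 0 0 0;0.2 0.02 -0.05 -0.04 0 0 0;0.2 0.045 -0.05 -0.085 0 0 0;0.2 0.075 -0.05 -0.13 0 0 0"

```text
time_s: 32.8
tcp_pos: [0.5113, 0.0986, 0.1202]
ee_rot: [[-1.0, 0.002, -0.0], [0.0, 0.001, -1.0], [-0.002, -1.0, -0.001]]
wrist_force: [0.0, 0.5, -0.1]
gripper_width: 0.405
```

```bash
python3 - <<'E'
from red import *
tabs("26",("wrist",))
togo((.4695,.3,.055),270)
E
```

```text
wrist red [45. 80.] 538 med [0.5992 0.2448 0.0443] rect [599.2 248.8] [ 7.7 22.6] 0.7 z 0.0447
wrist red [114.  80.] 453 med [0.5993 0.1975 0.0449] rect [599.6 199.8] [ 7.3 25.2] 0.5 z 0.0447
wrist yellow [438. 105.] 125 med [ 0.5829 -0.0227  0.044 ] rect [581.9 -22.9] [25.9  3.1] 8.8 z 0.0441
wrist green [ 15. 249.] 1188 med [0.4718 0.2941 0.0382] rect [470.9 297.7] [21.9 29.7] 87.6 z 0.0379
wrist pink [407. 106.] 909 med [ 0.5814 -0.0071  0.0309] rect [583.1  -1.3] [29.1 29.7] 83.7 z 0.0309
tcp [0.5073 0.1028 0.12  ] yaw -89.7 t 32.85 w 0.403 F [-4.1  1.9 -1.5] j [ 29.  18. -23.  -0. -50.  61.]
togo [ 0.0367  0.0654 -0.1973] rot [0.002 0.005 0.   ]
```

View pics/wrist_26.png

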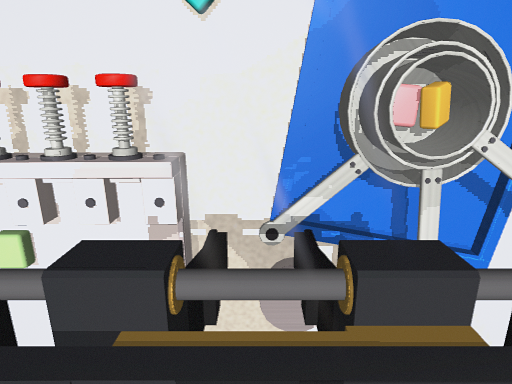

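Request:
move_arm:
  increments: "0.22 0.006 0 -0.04 0 0.005 0;0.22 0.012 0.005 -0.085 0 0.005 0;0.22 0.02 0.01 -0.13 0 0.005 0;0.22 0.03 0.02 -0.17 0 0.005 0;0.22 0.036 0.035 -0.193 0 0.005 0;0.22 0.037 0.055 -0.197 0 0.005 0;0.22 0.037 0.065 -0.197 0 0.005 0;0.22 0.037 0.065 -0.197 0 0.005 0"

```text
time_s: 33.65
tcp_pos: [0.4733, 0.2932, 0.053]
ee_rot: [[-1.0, -0.002, -0.004], [0.004, -0.002, -1.0], [0.002, -1.0, 0.002]]
wrist_force: [-1.2, -0.1, -0.8]
gripper_width: 0.39
```

```bash
python3 - <<'E'
from red import *
tabs("27",("wrist",))
togo((.4695,.2998,.028),270)
E
```

```text
wrist red [125.   1.] 34 med [0.5948 0.3599 0.0322] rect [594.7 359. ] [8.  0.9] 82.6 z 0.032
wrist red [160.   2.] 78 med [0.5949 0.343  0.0302] rect [594.8 342.6] [1.  8.7] 2.7 z 0.0304
wrist red [228.   1.] 36 med [0.5951 0.3097 0.0301] rect [595.1 309.2] [0.8 6.7] 0.0 z 0.0303
wrist red [262.   1.] 37 med [0.5952 0.2926 0.0295] rect [595.2 292.9] [7.3 0.6] 88.5 z 0.0295
wrist red [431.   1.] 42 med [0.5957 0.2078 0.0269] rect [595.7 208.4] [0.6 8.7] 1.0 z 0.0267
wrist green [249. 238.] 2080 med [0.4729 0.3003 0.0386] rect [470.4 300.5] [29.8 23.1] 0.1 z 0.0385
wrist lav [165. 228.] 1246 med [0.4797 0.3477 0.0384] rect [490.8 340. ] [31.5 57.6] 64.5 z 0.0411
wrist pink [330.   1.] 46 med [0.5955 0.2588 0.0279] rect [595.4 258.9] [7.7 0.8] 87.9 z 0.028
tcp [0.4741 0.2935 0.0541] yaw -90.2 t 33.7 w 0.394 F [0.5 0.1 0.7] j [ 48.  26. -21.   0. -43.  41.]
togo [ 0.0046  0.0261 -0.0063] rot [-0.001 -0.004  0.001]
```

Request:
move_arm:
  increments: "0.22 0.004 0 -0.0065 0 -0.004 0;0.22 0.004 0.006 -0.0065 0 -0.004 0;0.22 0.004 0.016 -0.0065 0 -0.004 0;0.22 0.004 0.024 -0.0065 0 -0.004 0;0.22 0.004 0.0255 -0.0065 0 -0.004 0;1 0.004 0.0255 -0.0065 0 -0.004 0;1 0.004 0.0255 -0.0065 0 -0.004 0;1 0.004 0.0255 -0.0065 0 -0.004 0"

```text
time_s: 34.5
tcp_pos: [0.4703, 0.3009, 0.029]
ee_rot: [[-1.0, 0.0, 0.0], [-0.0, 0.0, -1.0], [-0.0, -1.0, -0.0]]
wrist_force: [1.1, 0.2, -0.0]
gripper_width: 0.274
```

Request:
move_arm:
  increments: "1 0 0 0 0 0 0;1 0 -0.005 0 0 0 0;1 0 -0.02 0 0 0 0;1 0 -0.045 0 0 0 0;1 0 -0.065 0 0 0 0;1 0 -0.075 0 0 0 0;1 -0.015 -0.075 0.04 0 0 0;1 -0.035 -0.075 0.085 0 0 0"

```text
time_s: 35.3
tcp_pos: [0.505, 0.2162, 0.1043]
ee_rot: [[-1.0, 0.001, 0.004], [-0.004, 0.001, -1.0], [-0.001, -1.0, -0.001]]
wrist_force: [0.7, -0.1, 0.1]
gripper_width: 0.274
```

```bash
python3 - <<'E'
from red import *
tabs("28",("wrist",))
togo((.5825,-.0155,.11),270)
E
```

```text
wrist red [55. 68.] 650 med [0.5984 0.3453 0.0442] rect [598.7 349.9] [ 7.7 24.1] 1.0 z 0.0447
wrist red [131.  68.] 554 med [0.599  0.2977 0.0447] rect [598.9 299.8] [ 7.7 25.2] 0.5 z 0.0447
wrist red [205.  68.] 465 med [0.5988 0.2519 0.0453] rect [599.2 251.9] [21.1  7.6] 89.9 z 0.0451
wrist red [285.  68.] 573 med [0.599  0.2021 0.0445] rect [599.4 200.8] [ 7.6 23.6] 0.2 z 0.0446
wrist lav [ 81. 244.] 933 med [0.4786 0.3503 0.0384] rect [507.9 316.9] [ 20.5 130.6] 40.4 z 0.0426
wrist pink [226.  69.] 92 med [0.5986 0.2391 0.0391] rect [599.3 239.6] [5.  7.8] 86.7 z 0.0394
wrist pink [142.  75.] 41 med [0.5952 0.2946 0.0348] rect [595.3 294.2] [0.2 8.8] 2.2 z 0.0424
tcp [0.5061 0.2095 0.1037] yaw -90.2 t 35.35 w 0.27 F [ 0.9 -1.9 -0.5] j [ 39.  21. -20.   0. -49.  50.]
togo [-0.0772 -0.006   0.2247] rot [-0.002 -0.004  0.002]
```

View pics/wrist_28.png

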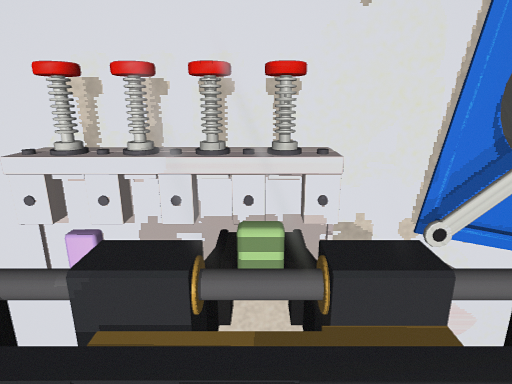

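Request:
move_arm:
  increments: "1 -0.006 -0.005 0.04 0 0 0;1 -0.012 -0.01 0.085 0 0 0;1 -0.018 -0.01 0.13 0 0 0;1 -0.026 -0.01 0.175 0 0 0;1 -0.03 -0.01 0.21 0 0 0;1 -0.033 -0.01 0.225 0 0 0;1 -0.033 -0.01 0.225 0 0 0"

```text
time_s: 36.05
tcp_pos: [0.5381, -0.0108, 0.1135]
ee_rot: [[-1.0, -0.0, -0.003], [0.003, -0.0, -1.0], [0.0, -1.0, 0.0]]
wrist_force: [-0.2, -0.2, 0.4]
gripper_width: 0.27
```

```bash
python3 - <<'E'
from look import *
from red import tabs
c0={"d":(.5815,-.016)};z0={"d":.012}
look("29",cams=("wrist",),cups="d",c0=c0,z0=z0)
tabs("29",("wrist",))
P=np.load("/tmp/wrist_29P.npy").reshape(-1,3);P=P[np.isfinite(P[:,2])]
m=(np.hypot(P[:,0]-.582,P[:,1]+.0155)<.028)&(P[:,2]<.07);Q=P[m]
# height grid inside cup
for x in np.arange(.558,.61,.008):
    print(' '.join('%3d'%(1000*np.median(Q[(abs(Q[:,0]-x)<.004)&(abs(Q[:,1]-y)<.004)][:,2])) if ((abs(Q[:,0]-x)<.004)&(abs(Q[:,1]-y)<.004)).sum()>3 else ' --' for y in np.arange(.0125,-.045,-.008)))
i=cv2.imread("pics/wrist_29.png");cv2.imwrite("pics/z29.png",cv2.resize(i[40:240,160:400],None,fx=3,fy=3))
togo((.5825,-.0155,.068),270)
E
```

```text
wrist d c=[ 0.582  -0.0156] n=1883 res=1.7mm handle=-124.5 nh=1871 z=0.0635
wrist yellow [280. 145.] 121 med [ 0.583  -0.0225  0.0441] rect [581.7 -22.7] [26.2  2.4] 7.9 z 0.0441
wrist pink [253. 145.] 948 med [ 0.5797 -0.003   0.0307] rect [582.8  -4.4] [23.8 30. ] 85.3 z 0.0306
 --  16  16  16  17  16  17  --
 --  17  17  17  36  40  17  --
 17  30  30  30  40  40  33  18
 16  30  31  31  42  40  33  17
 17  30  30  31  44  41  33  17
 --  18  26  18  17  33  30  --
 --  16  16  17  17  17  16  --
tcp [ 0.5381 -0.0089  0.1137] yaw -90.0 t 36.15 w 0.269 F [-1.1  0.1 -1.2] j [ 16.  20. -20.  -0. -50.  74.]
togo [-0.0444  0.0457  0.0066] rot [ 0. -0.  0.]
```

View pics/z29.png

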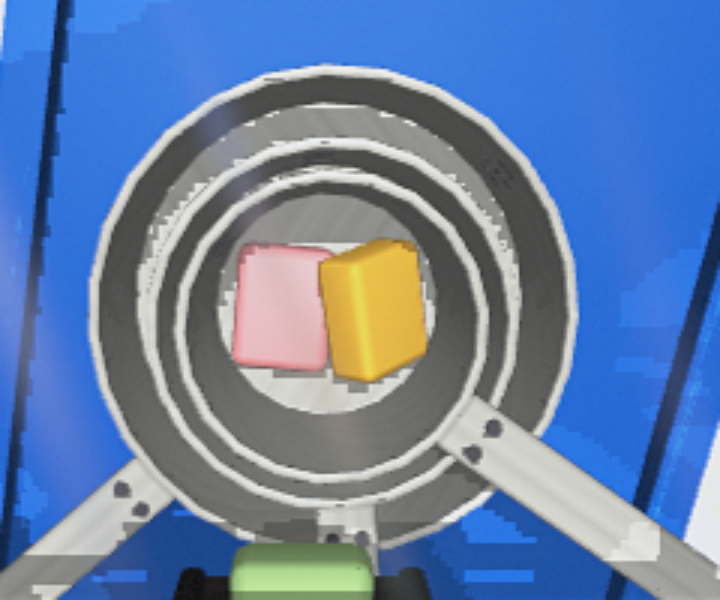

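Request:
move_arm:
  increments: "1 -0.02 0 -0.004 0 0 0;1 -0.04 0.005 -0.007 0 0 0;1 -0.0445 0.018 -0.007 0 0 0;1 -0.0445 0.032 -0.007 0 0 0;1 -0.0445 0.042 -0.007 0 0 0;1 -0.0445 0.0455 -0.007 0 0 0;1 -0.0445 0.0455 -0.007 0 0 0"

```text
time_s: 36.85
tcp_pos: [0.5819, -0.0019, 0.0676]
ee_rot: [[-1.0, -0.002, 0.001], [-0.001, -0.0, -1.0], [0.002, -1.0, 0.0]]
wrist_force: [0.4, 0.2, -0.4]
gripper_width: 0.267
```

Request:
move_arm:
  increments: "0.3 0 0 0 0 0 0;0.2 0 0 0 0 0 0;0.2 0 0 0 0 0 0;0.2 0 -0.015 0 0 0 0;0.2 0 -0.04 0 0 0 0;0.2 0.02 -0.05 -0.04 0 0 0;0.2 0.045 -0.05 -0.085 0 0 0;0.2 0.075 -0.05 -0.13 0 0 0"

```text
time_s: 37.65
tcp_pos: [0.5107, 0.1244, 0.1192]
ee_rot: [[-1.0, 0.002, -0.001], [0.001, 0.001, -1.0], [-0.002, -1.0, -0.001]]
wrist_force: [0.9, 0.8, -0.3]
gripper_width: 0.398
```

```bash
python3 - <<'E'
from red import *
tabs("30",("wrist",))
togo((.4695,.3493,.055),270)
E
```

```text
wrist red [80. 79.] 522 med [0.5992 0.2457 0.0444] rect [599.3 250.4] [24.2  7.7] 89.9 z 0.0447
wrist red [152.  79.] 456 med [0.5998 0.1963 0.0446] rect [599.6 200.8] [ 7.2 24.1] 0.6 z 0.0448
wrist red [16. 80.] 408 med [0.5988 0.2911 0.0417] rect [598.9 295.1] [ 7.5 17.5] 3.2 z 0.0434
wrist yellow [477. 103.] 298 med [ 0.5848 -0.0233  0.0431] rect [581.9 -23.4] [10.3 26.4] 86.0 z 0.0431
wrist green [452. 105.] 1404 med [ 0.5823 -0.0029  0.0498] rect [581.1  -2.6] [30.2 21.4] 5.5 z 0.0499
wrist lav [  1. 253.] 91 med [0.4638 0.3379 0.0296] rect [467.1 338.1] [22.2  2.9] 1.9 z 0.0298
wrist pink [145.  85.] 33 med [0.5957 0.2039 0.0391] rect [595.9 205.4] [0.4 9.6] 0.2 z 0.042
tcp [0.5068 0.1288 0.119 ] yaw -89.7 t 37.7 w 0.398 F [-4.   2.4 -1.4] j [ 32.  18. -22.  -0. -50.  58.]
togo [ 0.0364  0.0645 -0.2205] rot [ 0.002  0.004 -0.   ]
```

View pics/wrist_30.png

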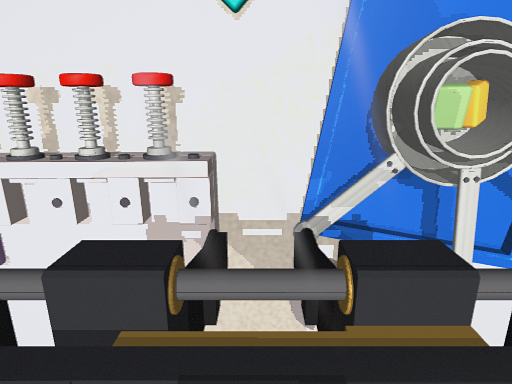

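Request:
move_arm:
  increments: "0.22 0.005 0 -0.045 0 0.004 0;0.22 0.012 0.005 -0.09 0 0.004 0;0.22 0.02 0.01 -0.138 0 0.004 0;0.22 0.028 0.015 -0.183 0 0.004 0;0.22 0.034 0.025 -0.214 0 0.004 0;0.22 0.0365 0.045 -0.221 0 0.004 0;0.22 0.0365 0.064 -0.221 0 0.004 0;0.22 0.0365 0.064 -0.221 0 0.004 0"

```text
time_s: 38.5
tcp_pos: [0.4725, 0.3431, 0.0519]
ee_rot: [[-1.0, -0.004, -0.004], [0.004, -0.004, -1.0], [0.004, -1.0, 0.004]]
wrist_force: [-0.4, -0.6, -0.2]
gripper_width: 0.391
```

```bash
python3 - <<'E'
from red import *
tabs("31",("wrist",))
togo((.469,.3495,.028),270)
E
```

```text
wrist lav [249. 238.] 2125 med [0.4726 0.3502 0.0386] rect [470.2 350.4] [29.5 23.4] 0.5 z 0.0385
tcp [0.4736 0.3436 0.0535] yaw -90.2 t 38.55 w 0.388 F [-0.2 -0.4  0.1] j [ 52.  28. -17.   0. -45.  38.]
togo [ 0.0046  0.0255 -0.006 ] rot [-0.002 -0.004  0.002]
```

View pics/wrist_31.png

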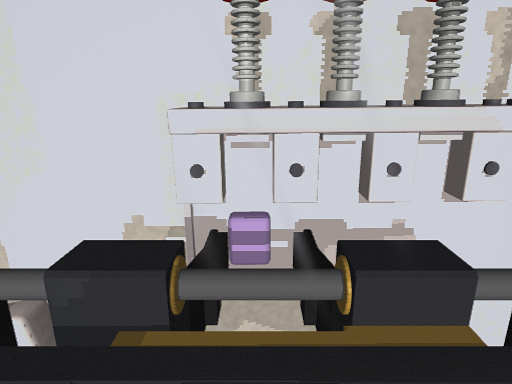

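Request:
move_arm:
  increments: "0.22 0.004 0 -0.0065 0 -0.004 0;0.22 0.004 0.006 -0.0065 0 -0.004 0;0.22 0.004 0.016 -0.0065 0 -0.004 0;0.22 0.004 0.024 -0.0065 0 -0.004 0;0.22 0.004 0.025 -0.0065 0 -0.004 0;1 0.004 0.025 -0.0065 0 -0.004 0;1 0.004 0.025 -0.0065 0 -0.004 0;1 0.004 0.025 -0.0065 0 -0.004 0"

```text
time_s: 39.35
tcp_pos: [0.4704, 0.3508, 0.0296]
ee_rot: [[-1.0, 0.0, 0.0], [-0.0, 0.0, -1.0], [-0.0, -1.0, -0.0]]
wrist_force: [-0.3, -0.1, -0.4]
gripper_width: 0.266
```

Request:
move_arm:
  increments: "1 0 0 0 0 0 0;1 0 -0.005 0 0 0 0;1 0 -0.02 0 0 0 0;1 0 -0.045 0 0 0 0;1 0 -0.07 0 0 0 0;1 0 -0.085 0 0 0 0;1 -0.01 -0.085 0.04 0 0 0;1 -0.02 -0.085 0.085 0 0 0"

```text
time_s: 40.15
tcp_pos: [0.4907, 0.2663, 0.1156]
ee_rot: [[-1.0, 0.002, 0.003], [-0.003, 0.002, -1.0], [-0.002, -1.0, -0.002]]
wrist_force: [0.1, -0.1, -0.5]
gripper_width: 0.269
```

Request:
move_arm:
  increments: "1 -0.005 0 0.045 0 0 0;1 -0.01 0 0.09 0 0 0;1 -0.016 0 0.14 0 0 0;1 -0.022 0 0.185 0 0 0;1 -0.03 0 0.23 0 0 0;1 -0.04 0 0.26 0 0 0;1 -0.046 0 0.275 0 0 0;1 -0.046 0 0.275 0 0 0"

```text
time_s: 40.95
tcp_pos: [0.5368, -0.0112, 0.1147]
ee_rot: [[-1.0, 0.001, -0.003], [0.003, 0.0, -1.0], [-0.001, -1.0, -0.0]]
wrist_force: [-0.6, 0.3, -0.1]
gripper_width: 0.272
```

```bash
python3 - <<'E'
from look import *
from red import tabs
c0={"d":(.5815,-.016)};z0={"d":.012}
look("32",cams=("wrist",),cups="d",c0=c0,z0=z0)
tabs("32",("wrist",))
P=np.load("/tmp/wrist_32P.npy").reshape(-1,3);P=P[np.isfinite(P[:,2])]
m=(np.hypot(P[:,0]-.582,P[:,1]+.0155)<.028)&(P[:,2]<.075);Q=P[m]
for x in np.arange(.558,.61,.008):
    print(' '.join('%3d'%(1000*np.median(Q[(abs(Q[:,0]-x)<.004)&(abs(Q[:,1]-y)<.004)][:,2])) if ((abs(Q[:,0]-x)<.004)&(abs(Q[:,1]-y)<.004)).sum()>3 else ' --' for y in np.arange(.0125,-.045,-.008)))
i=cv2.imread("pics/wrist_32.png");cv2.imwrite("pics/z32.png",cv2.resize(i[0:250,100:400],None,fx=2.4,fy=2.4))
togo((.5825,-.0155,.068),270)
E
```

```text
wrist d c=[ 0.582  -0.0155] n=1889 res=1.7mm handle=-124.5 nh=1954 z=0.0636
wrist yellow [280. 142.] 126 med [ 0.5833 -0.023   0.0433] rect [581.9 -23.2] [26.2  2.4] 9.2 z 0.0435
wrist green [250. 144.] 1515 med [ 0.5826 -0.0026  0.0494] rect [581.5  -2.5] [29.7 24.4] 0.4 z 0.0496
wrist pink [254. 120.] 81 med [ 0.5972 -0.0042  0.0293] rect [596.8  -4.9] [21.7  2.1] 86.1 z 0.0292
 --  --  16  16  17  17  17  --
 --  45  46  46  25  39  17  --
 44  46  47  48  38  40  33  20
 47  49  50  50  41  41  33  17
 49  51  52  52  43  40  33  17
 --  30  29  28  18  34  31  --
 --  16  17  17  17  17  16  --
tcp [ 0.5362 -0.0094  0.1145] yaw -90.0 t 41.05 w 0.271 F [-0.2  0.6  0.1] j [ 16.  20. -21.  -0. -50.  74.]
togo [-0.0463  0.0465  0.0061] rot [ 0.    -0.001 -0.   ]
```

View pics/z32.png

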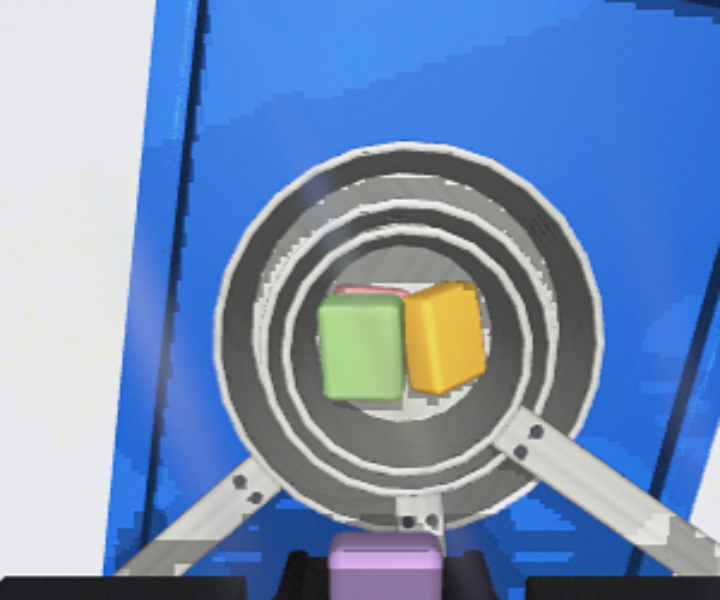

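Request:
move_arm:
  increments: "1 -0.02 0 0.008 0 0 0;1 -0.04 0.005 0.018 0 0 0;1 -0.0465 0.018 0.018 0 0 0;1 -0.0465 0.032 0.018 0 0 0;1 -0.0465 0.042 0.018 0 0 0;1 -0.0465 0.0465 0.018 0 0 0;1 -0.0465 0.0465 0.018 0 0 0"

```text
time_s: 41.75
tcp_pos: [0.5819, -0.0268, 0.067]
ee_rot: [[-1.0, -0.002, 0.001], [-0.001, -0.0, -1.0], [0.002, -1.0, 0.0]]
wrist_force: [0.2, 0.1, 0.5]
gripper_width: 0.268
```

Request:
move_arm:
  increments: "0.3 0 0 0 0 0 0;0.2 0 0 0 0 0 0;0.2 0 0 0 0 0 0;0.2 0 -0.015 0 0 0 0;0.2 0 -0.04 0 0 0 0;0.2 0.025 -0.06 0 0 0 0;0.2 0.05 -0.07 0 0 0 0;0.2 0.05 -0.07 0 0 0 0"

```text
time_s: 42.55
tcp_pos: [0.5312, -0.0274, 0.1401]
ee_rot: [[-1.0, 0.003, 0.0], [-0.0, 0.001, -1.0], [-0.003, -1.0, -0.001]]
wrist_force: [0.2, 0.2, -0.2]
gripper_width: 0.403
```

```bash
python3 - <<'E'
from look import *
from red import tabs
c0={"d":(.5815,-.016),"c":(.5815,-.016)};z0={"d":.012,"c":.008}
look("33",cams=("wrist","scene"),cups="acd",c0=c0,z0=z0)
tabs("33b",("wrist",))
P=np.load("/tmp/wrist_33P.npy").reshape(-1,3);P=P[np.isfinite(P[:,2])]
m=(np.hypot(P[:,0]-.582,P[:,1]+.0155)<.028)&(P[:,2]<.09);Q=P[m]
for x in np.arange(.558,.61,.008):
    print(' '.join('%3d'%(1000*np.median(Q[(abs(Q[:,0]-x)<.004)&(abs(Q[:,1]-y)<.004)][:,2])) if ((abs(Q[:,0]-x)<.004)&(abs(Q[:,1]-y)<.004)).sum()>3 else ' --' for y in np.arange(.0125,-.045,-.008)))
print("max",np.percentile(Q[:,2],99))
i=cv2.imread("pics/wrist_33.png");cv2.imwrite("pics/z33.png",cv2.resize(i[0:250,100:400],None,fx=2.4,fy=2.4))
E
```

```text
wrist a c=[ 0.5809 -0.0161] n=2252 res=1.4mm handle=130.3 nh=1301 z=0.0464
wrist c c=[ 0.5809 -0.0158] n=1717 res=1.5mm handle=-175.5 nh=1123 z=0.0566
wrist d c=[ 0.5819 -0.0158] n=1540 res=1.7mm handle=-125.2 nh=1949 z=0.0635
scene a c=[ 0.5833 -0.0156] n=126 res=1.8mm handle=130.8 nh=61 z=0.0460
scene c c=[ 0.5834 -0.0155] n=79 res=2.0mm handle=-175.2 nh=85 z=0.0567
scene d c=[ 0.5843 -0.0156] n=95 res=2.1mm handle=-126.2 nh=112 z=0.0631
wrist green [228. 135.] 1255 med [ 0.5829 -0.0026  0.0494] rect [581.6  -2.2] [29.9 24.2] 1.2 z 0.0495
wrist lav [262. 136.] 1391 med [ 0.5833 -0.0277  0.0569] rect [582.5 -28.1] [29.6 24.7] 2.3 z 0.0571
wrist pink [233. 114.] 47 med [ 0.5973 -0.0038  0.0291] rect [597.1  -5. ] [20.6  1.9] 83.4 z 0.0291
 --  17  17  16  17  17  17  --
 --  45  46  46  57  55  53  --
 45  46  48  48  58  56  53  50
 47  49  50  50  59  57  54  17
 49  50  52  52  59  58  55  17
 --  30  29  28  18  48  53  --
 --  16  17  17  17  17  17  --
max 0.06086389039477469
```

View pics/z33.png

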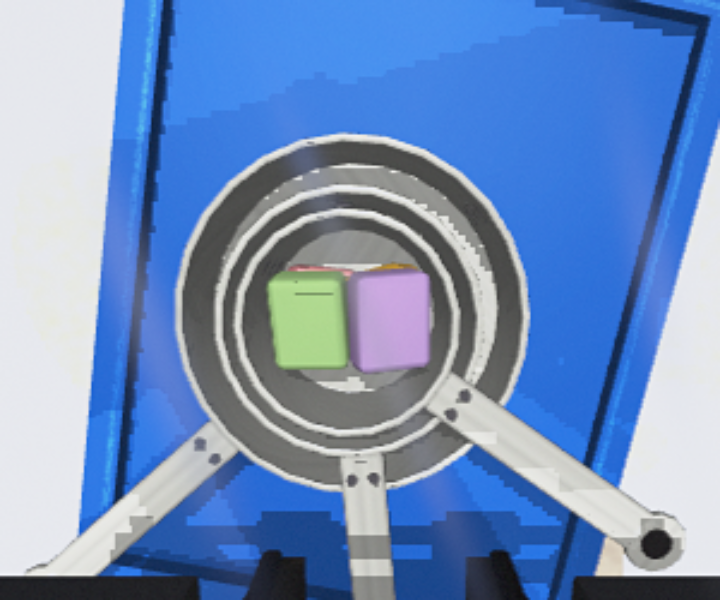

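View pics/scene_33.png

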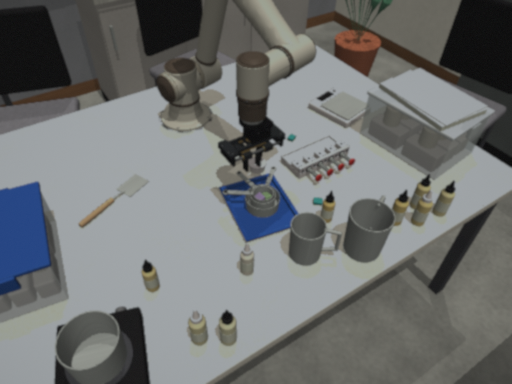

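Request:
move_arm:
  increments: "0.2 0 -0.03 0 0 0 0;0.2 0 -0.06 0 0 0 0;0.2 0.03 -0.08 0 0 0 0;0.2 0.06 -0.08 0.04 0 0 0;0.2 0.06 -0.08 0.08 0 0 0;0.2 0.06 -0.08 0.08 0 0 0;0.2 0.06 -0.08 0.08 0 0 0;0.2 0.06 -0.08 0.08 0 0 0"

```text
time_s: 43.5
tcp_pos: [0.4733, -0.1069, 0.2173]
ee_rot: [[-1.0, -0.001, 0.0], [-0.0, 0.0, -1.0], [0.001, -1.0, -0.0]]
wrist_force: [0.0, -0.0, 0.6]
gripper_width: 0.398
```

```bash
python3 - <<'E'
from look import *
c0={"d":(.5815,-.016),"c":(.5815,-.016)};z0={"d":.012,"c":.008}
look("34",cams=("side","scene"),cups="acd",c0=c0,z0=z0)
a=cv2.imread("pics/side0.png");b=cv2.imread("pics/side_34.png");s=sense();print(s['time_s'],s['wrist_force'],s['joint_velocities'].round(1))
# bystander check: top maps diff
for n in("scene","side"):
    P=np.load(f"/tmp/{n}P.npy").reshape(-1,3);Q=np.load(f"/tmp/{n}_34P.npy").reshape(-1,3)
    for nm,c,r_ in(("tub",(.43,.07),.05),("bott",(.735,.135),.035),("bott",(.755,-.18),.035),("bott",(.675,-.42),.035),("jug",(.8,0),.06)):
        o=[]
        for A in(P,Q):
            A=A[np.isfinite(A[:,2])];m=(np.hypot(A[:,0]-c[0],A[:,1]-c[1])<r_)&(A[:,2]>.015)&(A[:,2]<.13);o.append((m.sum(),A[m].mean(0).round(3)))
        print(n,nm,o)
E
```

```text
side a c=[ 0.581  -0.0165] n=185 res=1.5mm handle=130.8 nh=147 z=0.0458
side c c=[ 0.5719 -0.017 ] n=137 res=3.0mm handle=-176.1 nh=159 z=0.0562
side d c=[ 0.5818 -0.0159] n=137 res=1.7mm handle=-127.0 nh=151 z=0.0627
scene a c=[ 0.583  -0.0156] n=124 res=1.8mm handle=130.7 nh=66 z=0.0455
scene c c=[ 0.5821 -0.0152] n=92 res=2.3mm handle=-174.4 nh=87 z=0.0563
scene d c=[ 0.5843 -0.0155] n=92 res=2.1mm handle=-126.2 nh=116 z=0.0628
43.6 [ 0.17024709 -0.11360261 -0.01548552] [ 0.2 -0.3 -0.1 -0.   0.  -0. ]
scene tub [(np.int64(220), array([0.431, 0.067, 0.031])), (np.int64(220), array([0.431, 0.067, 0.031]))]
scene bott [(np.int64(300), array([0.745, 0.116, 0.069])), (np.int64(297), array([0.745, 0.116, 0.069]))]
scene bott [(np.int64(325), array([ 0.774, -0.197,  0.071])), (np.int64(328), array([ 0.774, -0.197,  0.07 ]))]
scene bott [(np.int64(368), array([ 0.682, -0.438,  0.07 ])), (np.int64(362), array([ 0.682, -0.438,  0.071]))]
scene jug [(np.int64(1114), array([0.801, 0.003, 0.079])), (np.int64(1114), array([0.801, 0.003, 0.079]))]
side tub [(np.int64(559), array([0.424, 0.07 , 0.031])), (np.int64(561), array([0.424, 0.07 , 0.031]))]
side bott [(np.int64(492), array([0.727, 0.13 , 0.068])), (np.int64(488), array([0.727, 0.13 , 0.068]))]
side bott [(np.int64(334), array([ 0.757, -0.183,  0.064])), (np.int64(351), array([ 0.758, -0.183,  0.066]))]
side bott [(np.int64(298), array([ 0.666, -0.427,  0.066])), (np.int64(87), array([ 0.673, -0.428,  0.091]))]
side jug [(np.int64(1527), array([0.793, 0.004, 0.079])), (np.int64(1553), array([0.793, 0.003, 0.079]))]
```

View pics/side_34.png

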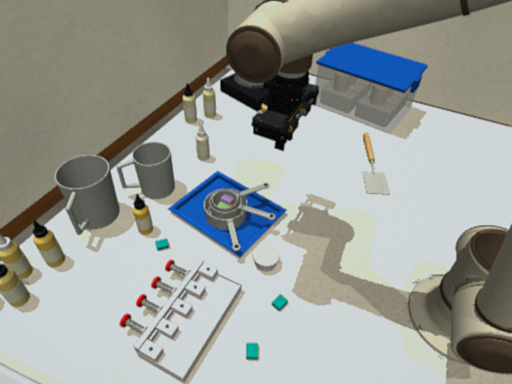

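The side view shows the mould empty, the nest at (226,207) with the tablets inside, and the bystanders where they were. Handing in.

```bash
python3 - <<'E'
from station import r
print(r.finish_job())
E
```

```text
the job is handed in; nothing more can be done
None
```

The kit is made up on the tray and handed in, at about 43.6 s on the robot's clock. At the start cup_b was absent and all four tablets were present.

- **Cups:** I lifted cup_c and then cup_d by their handles and nested them in cup_a. The handles point about 50° apart.
- **Tablets:** I pushed all four tablets out with their push-rods, and only then picked each one up from the apron and dropped it into cup_d.

**Last checks:**
- **Nest:** the rims measured 46, 56.5 and 63 mm high, as expected for fully seated cups (46, 56 and 63 mm). The cup centres agree within about 1 mm in the wrist view.
- **Tablets in cup_d:** all four are inside and below the rim, with the highest point at about 61 mm. Yellow lies tilted, with lavender on top of it.
- **Bystanders:** the tub, jug and the nearest bottles had not moved. The turquoise tablets and the spatula look untouched in the pictures, but I did not measure them.

**Disagreements:**
- The last side-view fit put cup_c about 10 mm off in x, with a poor residual of 3 mm. The scene view fitted it at its place, as did the wrist view just before, so I put this down to a bad fit with cup_d in the way.
- The side view of the bottle at about (0.67, -0.42) showed fewer points at the end, probably hidden by the arm. The scene view showed it unmoved.
- The cameras themselves differ by about 2–3 mm in x.

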